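Load check weights on the balance

TASK

Check the balance: lift the inline filter that was left on its pan off and set it down on the bench the way up it stood, then pluck the tallest and the second-tallest weight out of the sloping tray and stand both upright on the pan, not touching each other. Leave the four short weights in their pockets and do not push or knock over the bottles.

Things in the scene. Friction and masses are not known exactly. Their poses are not given: they have to be found in the camera images.
- tray: fixed black weight tray on a grey foot, 170 wide (y), about 118 deep (x), 75 tall. Its flat face rises 25 degrees towards its own +x: its normal is (-0.423, 0, 0.906) in its own frame. Origin: centre of the underside, on the bench. Two rows of three round pockets, 21.6 wide and 16 deep square to the face, 50 apart both ways. The weights lean up to 6 degrees in them
- upper_row (a point): centre of the mouth of the middle pocket of the tray's upper (far) row; the other two lie 50 to either side along the tray's y. Axes as the tray's. At the start the tallest weight stands in one of these three, short ones in the others
- lower_row (a point): the same for the lower (near) row: at the start the second-tallest weight stands in one of its three pockets, short ones in the others
- weight_tall: the tallest steel weight: 62 tall; body 20 in diameter and 48 tall, neck 10 wide, on top a knob 14 wide and 10 tall; about 100 g. 46 stands out of the tray's face. Origin: centre of its foot (in the pocket's bottom at the start); z along its axis to the knob
- weight_medium: the second-tallest steel weight: 44 tall; body 20 in diameter and 30 tall, the same neck and knob; about 60 g. 28 stands out of the tray's face, 14 of it body. Origin: centre of its foot; z along its axis to the knob
- weight_short_a: one of four short steel weights, all alike: 24 tall, body 20 in diameter and 10 tall, neck, then the same knob; only its knob (about 8) shows above the tray's face. Leave it in its pocket. Origin: centre of its foot; z along its axis to the knob
- weight_short_b: one of four short steel weights, all alike: 24 tall, body 20 in diameter and 10 tall, neck, then the same knob; only its knob (about 8) shows above the tray's face. Leave it in its pocket. Origin: centre of its foot; z along its axis to the knob
- weight_short_c: one of four short steel weights, all alike: 24 tall, body 20 in diameter and 10 tall, neck, then the same knob; only its knob (about 8) shows above the tray's face. Leave it in its pocket. Origin: centre of its foot; z along its axis to the knob
- weight_short_d: one of four short steel weights, all alike: 24 tall, body 20 in diameter and 10 tall, neck, then the same knob; only its knob (about 8) shows above the tray's face. Leave it in its pocket. Origin: centre of its foot; z along its axis to the knob
- balance: fixed white laboratory balance, 220 deep (x), 190 wide (y), housing 52 tall, display in front (-x). Origin: centre of the underside. A clear draft shield, 4 thick, stands round three sides of the pan, its top 109 above the bench (47 above the pan): side walls at y = +-84 from x = -45 to 105, back wall at x = 105, in its own frame; the front is open
- pan (a point): centre of the top of the balance's round steel pan, 120 in diameter, 62 above the bench; axes as those of the balance
- filter: white round inline filter, 48 in diameter, 46 tall, lying flat with its upper spigot up: a rim 48 wide from 12 to 32 above its underside (grasp across this rim; it is solid as a 48 square along its x and y axes), a spigot 20 wide below and one above; 30 g. At the start on the pan. Origin: centre of its underside; z up
- cabinet_corner (a point): bench-level point under the front right corner (nearest the work) of the blue parts cabinet with its drawer ajar; it stands 272 tall, reaching from here away from the robot (+x) and to the left (+y). Fixed, never moves
- crate_corner (a point): bench-level point about under the front left corner (nearest the work) of the black crate with the big clear carboys, up to 530 tall, reaching from here away from the robot (+x) and to the right (-y). Keep the arm clear of it. Fixed, never moves
- bottle_amber: bystander: amber sample bottle with a black cap, 48 wide, 100 tall; origin: centre of its underside, on the bench. Leave it standing where it is
- bottle_white: bystander: white sample bottle with a white cap, 40 wide, 85 tall; origin: centre of its underside, on the bench. Leave it standing where it is
- wash_bottle: bystander: white squeeze wash bottle with a bent spout, 84 x 92 and 237 tall with the spout; origin: centre of its underside, on the bench. Leave it standing where it is
Mind the look-alikes: they are no part of the job. What is shaped like the weight_tall but brown is not meant.

How it is judged:
By the outcome, as a careful person would: the job done as asked, in the order asked, and still so for the second after the job is handed in, with the robot touching nothing.
It also fails if it takes over 72 s, if anything falls off the work surface, if the arm or the gripper's body presses on something with over 40 N, if the wrist force passes 120 N, or if a joint passes its speed limit or range.

ROBOT

A 6-joint arm with a two-finger parallel gripper is mounted at the origin on a cart in front of the work surface, level with it; the furniture and walls round the work are solid. World frame = base frame: x ahead of the robot, y to its left, z up, the work surface at z = 0. Lengths are in m, angles in rad, forces in N, time in s.
With the tool pointing down it reaches from about 0.3 to 0.75 m from the base axis. Payload 8.5 kg.
Tool frame: the origin (TCP) lies midway between the tips of the shut fingers; the grasp point (between the pads) lies 19 mm behind it; y points along the fingers, z is the direction in which the jaws open and shut, and the axes are right-handed (so a half turn about y gives the same grasp; the last joint's range is limited). The gripper opens to 88 mm and grips with 3 to 60 N. Pads are 18 mm wide; open, the fingers measure 123 mm over their backs; the gripper's body (75 mm by 187 mm) begins 45 mm behind the grasp point.
Start: joints at [-1.475, 0.381, 1.297, -0, 1.464, -0.215], TCP at [0.168, -0.524, 0.208] pointing down, gripper open.
Joint ranges: [-3.11, 3.11], [-0.89, 2.33], [0.22, 2.48], [-1.42, 4.56], [0.17, 2.85], [-2.88, 2.88]. Speed limits (rad/s): [2.39, 2.39, 3.14, 3.14, 3.14, 3.14].

INTERFACE

Orientations are given as a unit quaternion [x, y, z, w].
In Python, from rig import manip gives the robot as it stands.
- The arm moves only by the tool apply_moves, never from a script. Its argument "series" is a list of rows, each an object with "travel": the shift along the tool's x, y, z in cm, a list of three; "rotation": the turn, a rotation vector about the tool's x, y, z in rad, a list of three; "claw": the opening, from 0 (shut) to 1 (fully open). A call has exactly 8 rows; each row shifts and turns the commanded pose from where the row before left it, along the tool's axes as they then stand; what a row does not reach is not made up. A row lasts 1/8 s, in which the tool goes at most 62.5 mm and 10.7 degrees, less where a joint would pass 70% of its speed; a pose out of reach is approached as far as the arm can. A call with a gripper value outside its range is refused whole. The fingers move at their own pace and stop on an object; the grip force is fixed at half the most. Time passes only in rows, so rows that do not move let the fingers close, or fill a call up. It gives the time, the measured TCP pose, the force and the opening at its end, in the units of the state.
- manip.get_state(): the state, without advancing time (a new reading comes with each control period).
- manip.snapshot(name): name is "scene" or "side" or "wrist"; returns a dict with "image" (384x512x3 uint8, red, green, blue), "fx", "fy", "cx", "cy" (pixels), "pose" (4x4, takes a point from camera to world coordinates). Camera axes: x right, y up, looking along -z (the intrinsics and any distortion apply to the point x, -y, -z); pixel columns grow to the right and rows downward; lengths in m; the calibration is good to about 2 mm. A picture is of the moment at which its call begins. There is no depth.
- manip.hand_in(): hands the job in, once; it reports no verdict.
The state is a dict: "clock": time; "joint_positions": joint angles; "dq": joint speeds; "effort": joint torques, N m; "tool_pos": TCP position; "eef_rot": TCP orientation; "contact_force": force on the tool from outside, world axes, zero at the start; "ft_torque": the same for the moment, N m; "opening": finger opening in m.
Only numpy, scipy, OpenCV 4.12 (cv2) and the standard library are available. Lean on these libraries where they do the work, as an engineer would, in place of code of your own. Each camera call takes 0.05 s, during which the arm holds its last target.

## Working session

There is one attempt and no reset: what is moved stays moved. The work goes in short steps, Python scripts to look and compute and a tool call to move; the robot and the scene stay as the last step left them, time stands still between calls to the robot, and variables do not carry over. Pictures are saved under pics/ and viewed, and the job is handed in when it is done.

Besides the shell and the picture viewer there is one more tool, called after "Request:" by a JSON object that holds its "method" and its "body". apply_moves: Moves the arm, as the interface text tells. Its arguments: {"type":"object","properties":{"series":{"type":"array","items":{"type":"object","properties":{"travel":{"type":"array","items":{"type":"number"}},"rotation":{"type":"array","items":{"type":"number"}},"claw":{"type":"number"}}}}},"required":["series"]}

```bash
ls; mkdir -p pics
python3 - <<'E'
from rig import manip
import cv2,numpy as np
s=manip.get_state();print(s)
for n in ["scene","side","wrist"]:
    d=manip.snapshot(n);cv2.imwrite(f"pics/{n}0.png",cv2.cvtColor(d["image"],cv2.COLOR_RGB2BGR))
    print(n,{k:(v if k!='image' else v.shape) for k,v in d.items()})
E
```

```text
pics
{'clock': 0.0, 'joint_positions': array([-1.47528545e+00,  3.81179181e-01,  1.29825332e+00, -1.21323115e-05,
        1.46360695e+00, -2.15287462e-01]), 'dq': array([-4.96786701e-04,  1.64066859e-03,  5.60959835e-05, -7.37605396e-04,
       -5.46296260e-04, -7.92772504e-04]), 'effort': array([-2.92967270e-04, -4.37934852e+01, -2.24555147e+01,  7.12820934e-02,
        3.51873378e-02, -1.14049701e-04]), 'tool_pos': array([ 0.16816941, -0.52331516,  0.20744935]), 'eef_rot': array([-0.10941615,  0.69909663, -0.69807491,  0.10946887]), 'contact_force': array([-0.1379225 , -0.1377454 , -0.99131697]), 'ft_torque': array([0.04342298, 0.00479638, 0.01443369]), 'opening': 0.08827813294457244}
scene {'image': (384, 512, 3), 'fx': 411.19702620816736, 'fy': 411.19702620816736, 'cx': 251.62554606111607, 'cy': 188.60290640360932, 'pose': array([[ 0.85453599,  0.22224226, -0.46944287, -0.14682041],
       [-0.51911211,  0.3951268 , -0.75789011, -1.04971161],
       [ 0.01705425,  0.89133786,  0.45301873,  0.69932119],
       [ 0.        ,  0.        ,  0.        ,  1.        ]])}
side {'image': (384, 512, 3), 'fx': 382.8206882176893, 'fy': 382.8206882176893, 'cx': 254.01896866192422, 'cy': 191.4313377363954, 'pose': array([[ 0.95704297, -0.24976064,  0.14726977,  0.68204277],
       [ 0.28941662,  0.79221195, -0.53725064, -0.66910696],
       [ 0.01751519,  0.55679426,  0.83046575,  1.0500115 ],
       [ 0.        ,  0.        ,  0.        ,  1.        ]])}
wrist {'image': (384, 512, 3), 'fx': 275.7577842294705, 'fy': 275.7577842294705, 'cx': 255.14661022132918, 'cy': 192.01305076807776, 'pose': array([[ 0.30473267,  0.90770577,  0.28845839,  0.24192643],
       [-0.95243693,  0.28998219,  0.09367084, -0.49944595],
       [ 0.00137777, -0.30328299,  0.95289954,  0.38491714],
       [ 0.        ,  0.        ,  0.        ,  1.        ]])}
```

View pics/scene0.png

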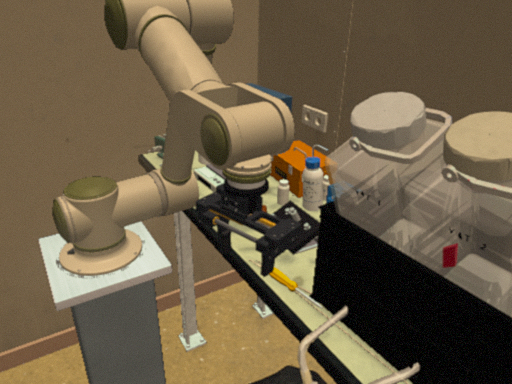

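View pics/side0.png

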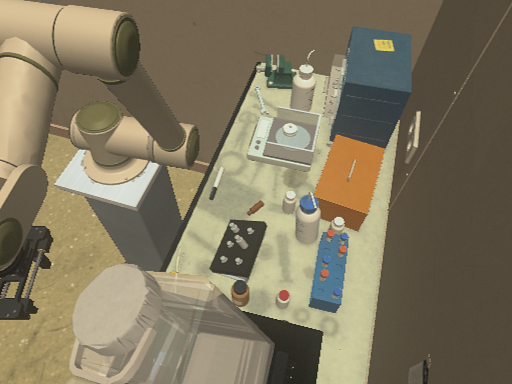

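View pics/wrist0.png

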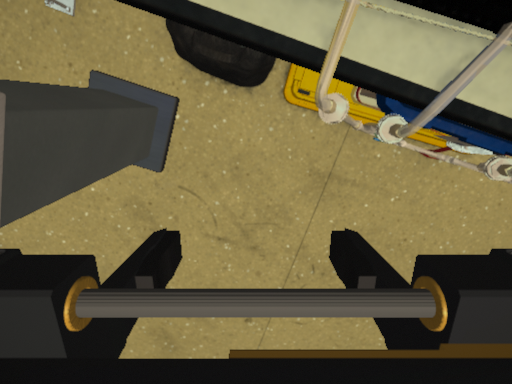

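The side view shows everything: balance near (290,140), filter at (290,131), tray at (240,247), amber bottle (240,292), white bottle (289,202), wash bottle behind the balance. I'll zoom in for detail.

```bash
cat > h.py <<'E'
from rig import manip
import cv2,numpy as np
from scipy.spatial.transform import Rotation as R
def snap(n,name=None):
    d=manip.snapshot(n)
    if name: cv2.imwrite(f"pics/{name}.png",cv2.cvtColor(d["image"],cv2.COLOR_RGB2BGR))
    return d
def crop(d,u0,v0,u1,v1,k,name):
    im=cv2.cvtColor(d["image"],cv2.COLOR_RGB2BGR)[v0:v1,u0:u1]
    im=cv2.resize(im,None,fx=k,fy=k,interpolation=cv2.INTER_CUBIC)
    st=20
    for u in range((u0//st+1)*st,u1,st):
        cv2.line(im,((u-u0)*k,0),((u-u0)*k,6),(0,0,255),1);cv2.putText(im,str(u),((u-u0)*k-10,16),0,.35,(0,0,255),1)
    for v in range((v0//st+1)*st,v1,st):
        cv2.line(im,(0,(v-v0)*k),(6,(v-v0)*k),(0,0,255),1);cv2.putText(im,str(v),(8,(v-v0)*k+4),0,.35,(0,0,255),1)
    cv2.imwrite(f"pics/{name}.png",im)
def ray(d,u,v):
    r=np.array([(u-d["cx"])/d["fx"],-(v-d["cy"])/d["fy"],-1.])
    return d["pose"][:3,3],d["pose"][:3,:3]@r
def onz(d,u,v,z):
    o,r=ray(d,u,v);return o+r*(z-o[2])/r[2]
def proj(d,p):
    q=d["pose"][:3,:3].T@(np.array(p)-d["pose"][:3,3])
    return np.array([d["cx"]+d["fx"]*q[0]/-q[2], d["cy"]-d["fy"]*q[1]/-q[2]])
def tri(obs):
    A=np.zeros((3,3));b=np.zeros(3)
    for d,u,v in obs:
        o,r=ray(d,u,v);r=r/np.linalg.norm(r);P=np.eye(3)-np.outer(r,r);A+=P;b+=P@o
    p=np.linalg.solve(A,b);return p,[np.linalg.norm((np.eye(3)-np.outer(r/np.linalg.norm(r),r/np.linalg.norm(r)))@(p-o)) for o,r in [ray(*x) for x in obs]]
E
python3 - <<'E'
from h import *
import pickle
d=snap("side");pickle.dump(d,open("side0.pkl","wb"))
crop(d,240,60,340,180,5,"s_bal");crop(d,200,180,360,320,5,"s_tray")
print(onz(d,251,154,.0),onz(d,290,125,.046+.062),onz(d,240,304,0),onz(d,289,212,0),onz(d,238,240,.06))
E
```

```text
[0.43956483 0.15940255 0.        ] [0.55253934 0.23395784 0.108     ] [ 0.56712942 -0.359115    0.        ] [ 0.62531238 -0.03193163  0.        ] [ 0.51119745 -0.20295931  0.06      ]
```

View pics/s_bal.png

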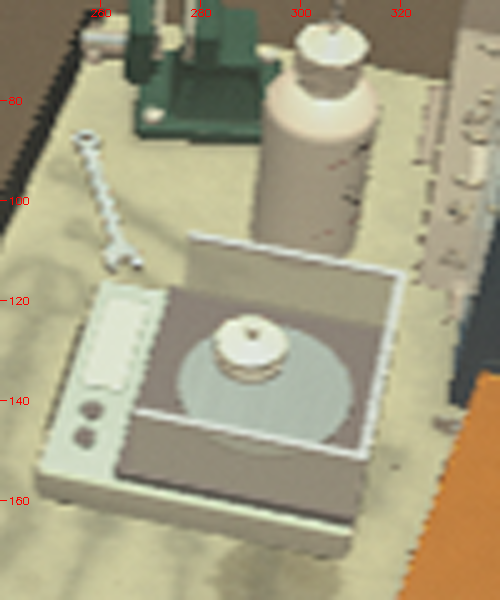

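View pics/s_tray.png

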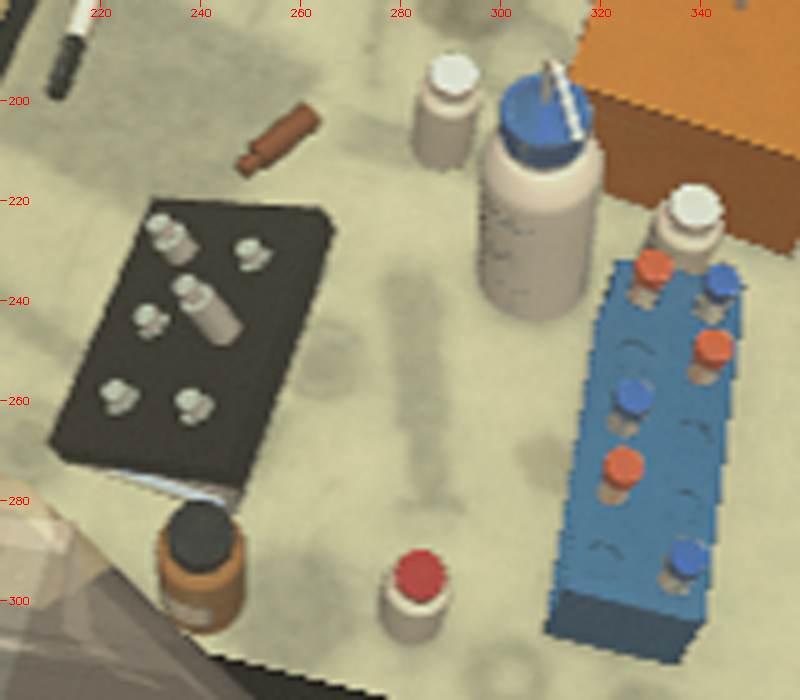

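```bash
cat >> h.py <<'E'
def cmdT():
    s=manip.get_state();return np.array(s["tool_pos"]),R.from_quat(s["eef_rot"])
def plan(p,r,tp,tr,n,grip=None,dec=2):
    """rows from pose (p,r) to (tp,tr) in n equal steps, rounded; returns rows and reached pose"""
    rows=[]
    p0=np.array(p);r0=r;rv=(tr*r0.inv()).as_rotvec()
    for i in range(1,n+1):
        gp=p0+(np.array(tp)-p0)*i/n; gr=R.from_rotvec(rv*i/n)*r0
        t=np.round(r.inv().apply(gp-p)*100,dec); q=np.round((r.inv()*gr).as_rotvec(),3)
        p=p+r.apply(t/100); r=r*R.from_rotvec(q); rows.append((t.tolist(),q.tolist()))
    return rows,p,r
def show(rows):
    for t,q in rows: print(t,q)
def tool(yaxis,zaxis):
    y=np.array(yaxis,float);y/=np.linalg.norm(y);z=np.array(zaxis,float);z-=y*(z@y);z/=np.linalg.norm(z)
    return R.from_matrix(np.c_[np.cross(y,z),y,z])
E
python3 - <<'E'
from h import *
import pickle
p,r=cmdT();print(r.as_matrix().round(3))
d=snap("wrist");c=d["pose"]
print("cam in tool",r.inv().apply(c[:3,3]-p).round(4)); print((r.as_matrix().T@c[:3,:3]).round(3))
s=snap("scene");print("crate", onz(s,315,300,0),onz(s,318,215,0.3), onz(s,318,215,0.35))
E
```

```text
[[-0.952 -0.     0.306]
 [-0.306  0.001 -0.952]
 [-0.    -1.    -0.001]]
cam in tool [-0.0776 -0.1774 -0.0004]
[[ 0.001 -0.953 -0.304]
 [-0.003  0.304 -0.953]
 [ 1.     0.002 -0.002]]
crate [ 0.39994969 -0.47271713  0.        ] [ 0.31987745 -0.53925028  0.3       ] [ 0.26144105 -0.60316641  0.35      ]
```

Run:
```python
from h import *
p,r=cmdT()
R1=R.from_rotvec([0,0,np.radians(81)])*r
a,p1,r1=plan(p,r,[0.19,-0.37,0.32],R1,8,dec=1);show(a);print(p1)
b,p2,r2=plan(p1,r1,[0.40,-0.08,0.32],tool([0,0,-1],[0,1,0]),8,dec=1);show(b);print(p2,r2.as_matrix().round(3))
```

```text
[-0.8, -1.4, -1.7] [-0.0, -0.177, -0.0]
[-1.2, -1.4, -1.6] [-0.0, -0.176, -0.0]
[-1.4, -1.4, -1.3] [-0.0, -0.177, -0.0]
[-1.6, -1.4, -1.1] [-0.0, -0.177, -0.0]
[-1.8, -1.4, -0.8] [-0.0, -0.177, -0.0]
[-1.9, -1.4, -0.5] [-0.0, -0.176, -0.0]
[-1.9, -1.4, -0.1] [-0.0, -0.177, -0.0]
[-1.9, -1.4, 0.3] [-0.0, -0.177, -0.0]
[ 0.19042492 -0.37030717  0.31991435]
[-3.2, 0.0, 3.1] [-0.0, -0.177, -0.0]
[-2.6, 0.0, 3.7] [-0.0, -0.177, -0.0]
[-1.9, 0.0, 4.0] [-0.0, -0.177, -0.0]
[-1.1, 0.0, 4.4] [-0.0, -0.177, -0.0]
[-0.4, 0.0, 4.4] [-0.0, -0.177, -0.0]
[0.4, 0.0, 4.5] [-0.0, -0.178, -0.0]
[1.2, 0.0, 4.3] [-0.0, -0.177, -0.0]
[2.0, 0.0, 4.0] [-0.0, -0.177, -0.0]
[ 0.40025457 -0.08009732  0.3200425 ] [[ 1.  0. -0.]
 [ 0.  0.  1.]
 [ 0. -1.  0.]]
```

Request:
{"method": "apply_moves", "body": {"series": [{"travel": [-0.8,-1.4,-1.7],"rotation": [0,-0.177,0],"claw": 1},{"travel": [-1.2,-1.4,-1.6],"rotation": [0,-0.176,0],"claw": 1},{"travel": [-1.4,-1.4,-1.3],"rotation": [0,-0.177,0],"claw": 1},{"travel": [-1.6,-1.4,-1.1],"rotation": [0,-0.177,0],"claw": 1},{"travel": [-1.8,-1.4,-0.8],"rotation": [0,-0.177,0],"claw": 1},{"travel": [-1.9,-1.4,-0.5],"rotation": [0,-0.176,0],"claw": 1},{"travel": [-1.9,-1.4,-0.1],"rotation": [0,-0.177,0],"claw": 1},{"travel": [-1.9,-1.4,0.3],"rotation": [0,-0.177,0],"claw": 1}]}}

```text
clock: 1.3
tool_pos: [0.1905, -0.3696, 0.3205]
eef_rot: [-0.538, 0.458, -0.459, 0.538]
contact_force: [-0.4, -0.3, 0.5]
opening: 0.088
```

Request:
{"method": "apply_moves", "body": {"series": [{"travel": [-3.2,0,3.1],"rotation": [0,-0.177,0],"claw": 1},{"travel": [-2.6,0,3.7],"rotation": [0,-0.177,0],"claw": 1},{"travel": [-1.9,0,4.0],"rotation": [0,-0.177,0],"claw": 1},{"travel": [-1.1,0,4.4],"rotation": [0,-0.177,0],"claw": 1},{"travel": [-0.4,0,4.4],"rotation": [0,-0.177,0],"claw": 1},{"travel": [0.4,0,4.5],"rotation": [0,-0.178,0],"claw": 1},{"travel": [1.2,0,4.3],"rotation": [0,-0.177,0],"claw": 1},{"travel": [2.0,0,4.0],"rotation": [0,-0.177,0],"claw": 1}]}}

```text
clock: 2.3
tool_pos: [0.4009, -0.0787, 0.3202]
eef_rot: [0.707, 0.002, -0.002, -0.707]
contact_force: [-0.6, -0.5, -0.7]
opening: 0.0883
```

Run:
```python
from h import *
import pickle
d=snap("wrist","w1");pickle.dump(d,open("w1.pkl","wb"))
print(manip.get_state()["tool_pos"],manip.get_state()["joint_positions"].round(2))
```

```text
[ 0.4026043  -0.07557907  0.32002632] [-0.48  0.06  1.4   0.    1.68 -2.07]
```

View pics/w1.png

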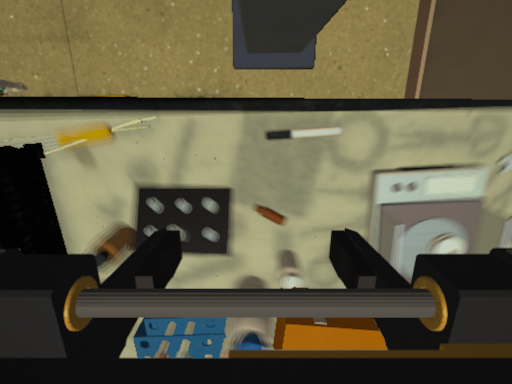

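Request:
{"method": "apply_moves", "body": {"series": [{"travel": [3,0.2,4.4],"rotation": [0,0,0],"claw": 1},{"travel": [3,0.2,4.4],"rotation": [0,0,0],"claw": 1},{"travel": [3,0.2,4.4],"rotation": [0,0,0],"claw": 1},{"travel": [3,0.2,4.4],"rotation": [0,0,0],"claw": 1},{"travel": [3,0.2,4.4],"rotation": [0,0,0],"claw": 1},{"travel": [3,0.2,4.4],"rotation": [0,0,0],"claw": 1},{"travel": [0,0,0],"rotation": [0,0,0],"claw": 1},{"travel": [0,0,0],"rotation": [0,0,0],"claw": 1}]}}

```text
clock: 3.35
tool_pos: [0.58, 0.1835, 0.308]
eef_rot: [0.707, -0.0, -0.0, -0.707]
contact_force: [0.3, 0.0, 0.3]
opening: 0.0883
```

Run:
```python
from h import *
import pickle
d=snap("wrist","w2");pickle.dump(d,open("w2.pkl","wb"))
print(manip.get_state()["tool_pos"],manip.get_state()["joint_positions"].round(2))
crop(d,100,40,400,250,2,"w2c")
```

```text
[0.57986802 0.18309787 0.30838481] [ 0.11  0.45  0.91 -0.    1.79 -1.46]
```

View pics/w2c.png

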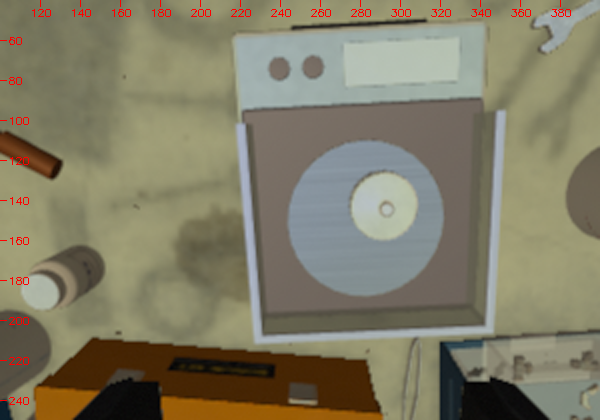

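Run:
```python
from h import *
import pickle
d=pickle.load(open("w2.pkl","rb"))
crop(d,265,115,320,170,10,"w2f")
for n,u,v,z in [("sh FR",219,101,.109),("sh BR",228.5,208.5,.109),("sh BL",345,204,.109),("sh FL",351,95.5,.109),("housing FR",216.5,57,.052),("FL",342,52,.052),
 ("pan",282.5,149,.062),("pan near",280,110,.062),("pan far",283,188,.062),("panR",244,149,.062),("panL",321.5,149,.062),("filt rim",291.5,143,.094),("r-",275,143,.094),("r+",308.5,143,.094),("spig",293,144.3,.108),("white bottle",120,185.5,.085)]:
    print(n,onz(d,u,v,z).round(4))
```

```text
sh FR [0.4961 0.1357 0.109 ]
sh BR [0.6452 0.1435 0.109 ]
sh BL [0.6382 0.3128 0.109 ]
sh FL [0.4896 0.306  0.109 ]
housing FR [0.4358 0.1273 0.052 ]
FL [0.4297 0.3057 0.052 ]
pan [0.5656 0.2243 0.062 ]
pan near [0.5083 0.219  0.062 ]
pan far [0.6282 0.2269 0.062 ]
panR [0.5656 0.1652 0.062 ]
panL [0.5657 0.2841 0.062 ]
filt rim [0.5523 0.2337 0.094 ]
r- [0.5522 0.2104 0.094 ]
r+ [0.5523 0.2576 0.094 ]
spig [0.5522 0.234  0.108 ]
white bottle [ 0.6172 -0.0223  0.085 ]
```

View pics/w2f.png

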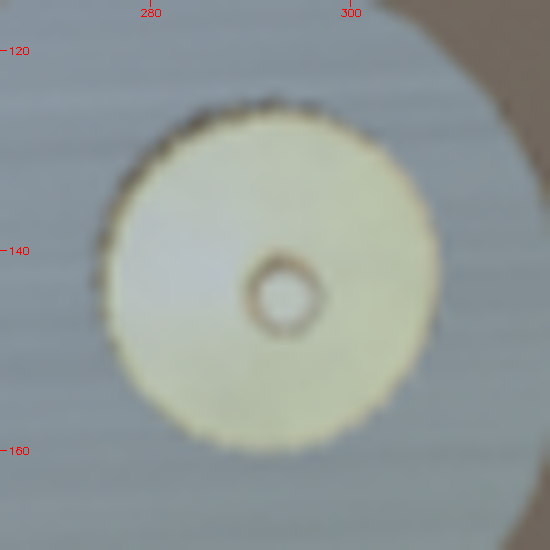

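Run:
```python
from h import *
import pickle
d=pickle.load(open("w1.pkl","rb"))
for u,v in [(258,208),(284,219),(266,135),(341,131)]: print(onz(d,u,v,.01).round(3))
p,r=cmdT();c=np.radians(2.6)
T=tool([0,0,-1],[-np.sin(c),np.cos(c),0])
a,p,r=plan(p,r,[.5523,.2338,.180],T,4,dec=1);show(a)
a,p,r=plan(p,r,[.5523,.2338,.068],T,4,dec=2);show(a);print(p)
```

```text
[ 0.508 -0.074  0.01 ]
[ 0.53  -0.024  0.01 ]
[ 0.372 -0.061  0.01 ]
[0.365 0.068 0.01 ]
[-0.7, 3.2, 1.3] [0.0, -0.011, 0.0]
[-0.7, 3.2, 1.2] [0.0, -0.012, 0.0]
[-0.6, 3.2, 1.3] [0.0, -0.011, 0.0]
[-0.7, 3.2, 1.3] [0.0, -0.012, 0.0]
[0.01, 2.81, 0.0] [0.0, 0.0, 0.0]
[0.0, 2.81, 0.01] [0.0, 0.0, 0.0]
[0.01, 2.81, 0.0] [0.0, 0.0, 0.0]
[0.0, 2.81, 0.01] [0.0, 0.0, 0.0]
[0.55227551 0.23381845 0.06797017]
```

Request:
{"method": "apply_moves", "body": {"series": [{"travel": [-0.7,3.2,1.3],"rotation": [0,-0.011,0],"claw": 0.85},{"travel": [-0.7,3.2,1.2],"rotation": [0,-0.012,0],"claw": 0.85},{"travel": [-0.6,3.2,1.3],"rotation": [0,-0.011,0],"claw": 0.85},{"travel": [-0.7,3.2,1.3],"rotation": [0,-0.012,0],"claw": 0.85},{"travel": [0,2.8,0],"rotation": [0,0,0],"claw": 0.85},{"travel": [0,2.8,0],"rotation": [0,0,0],"claw": 0.85},{"travel": [0,2.8,0],"rotation": [0,0,0],"claw": 0.85},{"travel": [0,2.8,0],"rotation": [0,0,0],"claw": 0.85}]}}

```text
clock: 4.4
tool_pos: [0.5523, 0.2332, 0.0682]
eef_rot: [-0.707, -0.016, 0.015, 0.707]
contact_force: [0.1, -0.3, 0.2]
opening: 0.0746
```

Request:
{"method": "apply_moves", "body": {"series": [{"travel": [0,0,0],"rotation": [0,0,0],"claw": 0.4},{"travel": [0,0,0],"rotation": [0,0,0],"claw": 0.4},{"travel": [0,0,0],"rotation": [0,0,0],"claw": 0.4},{"travel": [0,0,0],"rotation": [0,0,0],"claw": 0.4},{"travel": [0,0,0],"rotation": [0,0,0],"claw": 0.4},{"travel": [0,0,0],"rotation": [0,0,0],"claw": 0.4},{"travel": [0,0,0],"rotation": [0,0,0],"claw": 0.4},{"travel": [0,0,0],"rotation": [0,0,0],"claw": 0.4}]}}

```text
clock: 5.4
tool_pos: [0.5523, 0.2344, 0.068]
eef_rot: [0.707, 0.016, -0.016, -0.707]
contact_force: [-0.3, -0.1, 0.0]
opening: 0.0351
```

Run:
```python
from h import *
d=snap("wrist","w3");s=snap("side","s3");crop(s,230,60,350,180,5,"s3c")
print(manip.get_state()["tool_pos"],manip.get_state()["opening"])
```

```text
[0.55229784 0.23441679 0.06803192] 0.03511860138711368
```

View pics/w3.png

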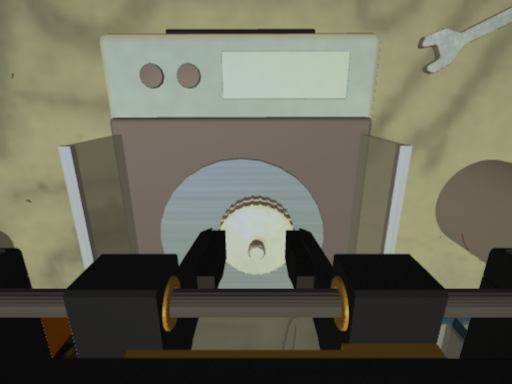

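Run:
```python
from h import *
d=snap("wrist")
p,r=cmdT()
print(p,"tcp",proj(d,p),"gp",proj(d,p-r.apply([0,.019,0])))
for z in(.062,.094,.108):print(z,onz(d,257,248,z),onz(d,257,237,z))
print(proj(d,p+r.apply([0,0,.0175])),proj(d,p+r.apply([0,-.019,.0175])))
crop(d,150,170,360,320,3,"w3c")
```

```text
[0.55230946 0.23441457 0.06805136] tcp [255.71716873 223.76289774] gp [255.69787237 236.12575077]
0.062 [0.57467057 0.23639173 0.062     ] [0.56559344 0.23596372 0.062     ]
0.094 [0.55685411 0.23543036 0.094     ] [0.54936072 0.23507702 0.094     ]
0.108 [0.54905941 0.23500975 0.108     ] [0.54225891 0.23468909 0.108     ]
[280.69950924 223.76448073] [283.26369964 236.13099424]
```

View pics/w3c.png

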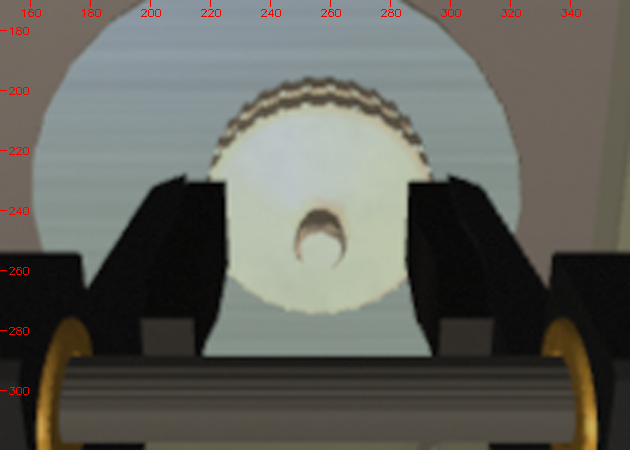

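View pics/s3c.png

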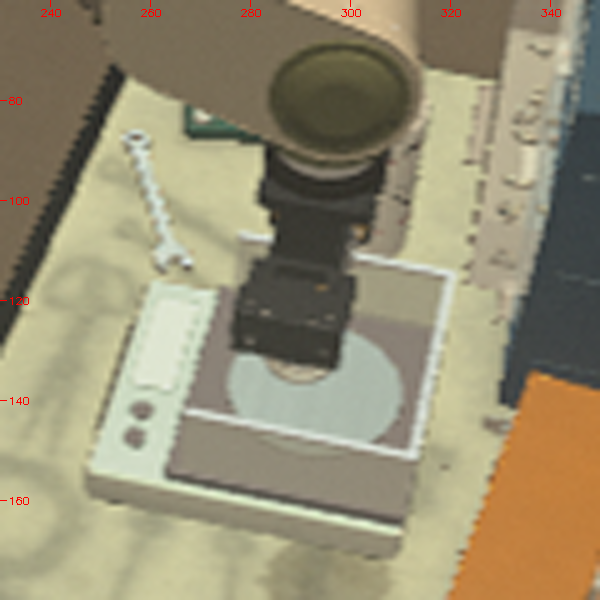

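Request:
{"method": "apply_moves", "body": {"series": [{"travel": [0,-0.2,0],"rotation": [0,0,0],"claw": 0.4},{"travel": [0,-0.3,0],"rotation": [0,0,0],"claw": 0.4},{"travel": [0,-0.5,0],"rotation": [0,0,0],"claw": 0.4},{"travel": [0,-0.5,0],"rotation": [0,0,0],"claw": 0.4},{"travel": [0,0,0],"rotation": [0,0,0],"claw": 0.4},{"travel": [0,0,0],"rotation": [0,0,0],"claw": 0.4},{"travel": [0,0,0],"rotation": [0,0,0],"claw": 0.4},{"travel": [0,0,0],"rotation": [0,0,0],"claw": 0.4}]}}

```text
clock: 6.55
tool_pos: [0.5522, 0.2344, 0.0829]
eef_rot: [0.707, 0.016, -0.016, -0.707]
contact_force: [0.6, 0.3, -0.5]
opening: 0.0348
```

Run:
```python
from h import *
d=snap("wrist")
s=manip.get_state();print(s["tool_pos"],s["opening"],s["contact_force"])
crop(d,100,130,400,340,2,"w4c")
```

```text
[0.55226549 0.23442027 0.0829395 ] 0.03516840937836522 [-1.02516197 -0.66506732  0.67264792]
```

View pics/w4c.png

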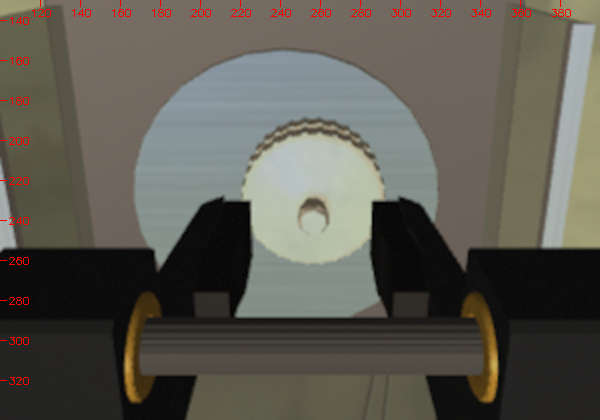

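Run:
```python
from h import *
s=snap("side");p,r=cmdT()
crop(s,260,90,330,160,9,"s4c")
for y in(0,-.033,-.064):
  for z in (-.0175,.0175,.035,-.035):
    for x in (-.009,): print(y,z,proj(s,p+r.apply([x,y,z])).round(1))
w=snap("wrist")
for y in(0,-.033): print(y,[proj(w,p+r.apply([-.009,y,z])).round(1) for z in (-.0175,.0175)])
```

```text
0 -0.0175 [285.6 133.2]
0 0.0175 [287.7 125.9]
0 0.035 [288.7 122.3]
0 -0.035 [284.6 136.9]
-0.033 -0.0175 [286.5 126.4]
-0.033 0.0175 [288.6 119. ]
-0.033 0.035 [289.6 115.4]
-0.033 -0.035 [285.5 130.2]
-0.064 -0.0175 [287.3 119.8]
-0.064 0.0175 [289.4 112.3]
-0.064 0.035 [290.5 108.7]
-0.064 -0.035 [286.3 123.6]
0 [array([230.4, 211.8]), array([281.1, 211.7])]
-0.033 [array([225.4, 233. ]), array([286.1, 233. ])]
```

View pics/s4c.png

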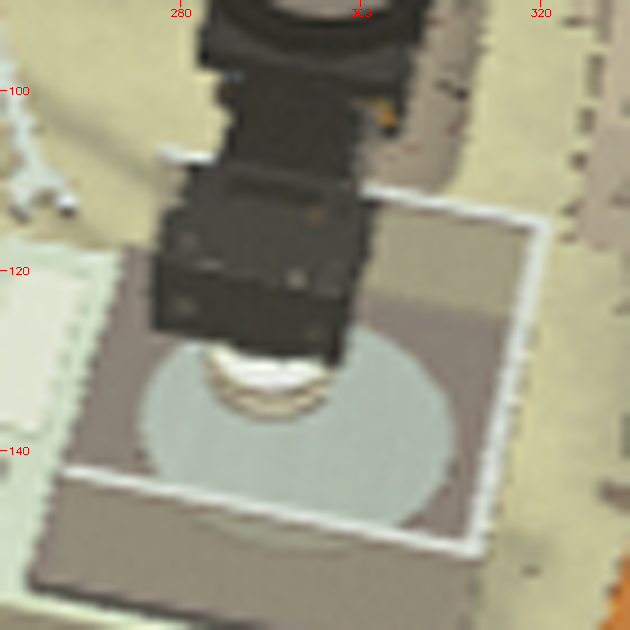

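Run:
```python
from h import *
import pickle
d=pickle.load(open("side0.pkl","rb"))
p=np.array([0.16816941,-0.52331516,0.20744935]);r=R.from_quat([-0.10941615,0.69909663,-0.69807491,0.10946887])
for y in(0,-.019,-.033,-.064):
  print(y,[proj(d,p+r.apply([x,y,z])).round(1) for z in (-.044,.044) for x in (-.009,.009)])
crop(d,0,200,80,330,6,"s0g")
```

```text
0 [array([ 55.2, 273.7]), array([ 47.3, 273.7]), array([ 44.2, 312.3]), array([ 35.8, 312.4])]
-0.019 [array([ 51.7, 270.5]), array([ 43.6, 270.6]), array([ 40.3, 309.6]), array([ 31.7, 309.7])]
-0.033 [array([ 49.1, 268.1]), array([ 40.9, 268.1]), array([ 37.3, 307.6]), array([ 28.6, 307.8])]
-0.064 [array([ 42.9, 262.5]), array([ 34.5, 262.5]), array([ 30.4, 303. ]), array([ 21.4, 303.1])]
```

View pics/s0g.png

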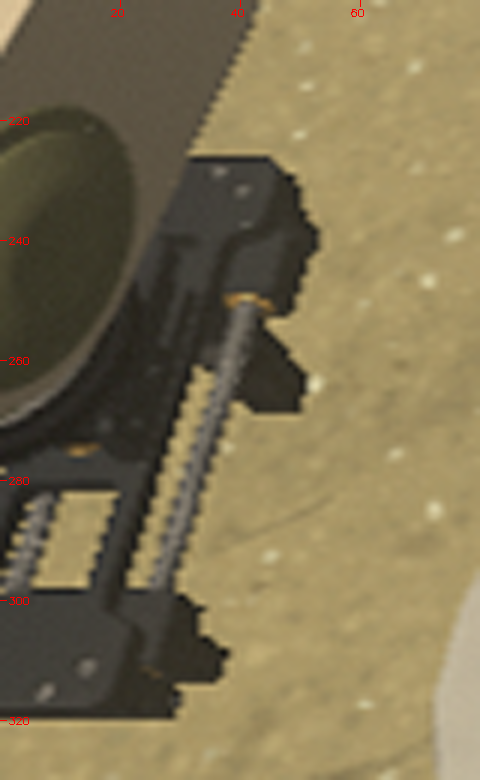

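Run:
```python
from h import *
s=snap("side");p,r=cmdT();w=snap("wrist","w5")
for y in(-.05,-.064,-.08,-.094):
  for z in (-.0935,-.05):
    print(y,z,[proj(s,p+r.apply([x,y,z])).round(1) for x in (-.0375,.0375)],[proj(w,p+r.apply([x,y,z])).round(1) for x in (-.0375,.0375)])
```

```text
-0.05 -0.0935 [array([273.5, 137.9]), array([296.6, 142.6])] [array([ 64. , 195.6]), array([ 91.8, 320.4])]
-0.05 -0.05 [array([276.4, 128.2]), array([299.1, 132.7])] [array([153.1, 195.6]), array([168. , 320.5])]
-0.064 -0.0935 [array([273.8, 134.9]), array([297.1, 139.6])] [array([ 42.8, 205.6]), array([ 76.6, 340.4])]
-0.064 -0.05 [array([276.7, 125.2]), array([299.6, 129.7])] [array([141.7, 205.6]), array([159.8, 340.5])]
-0.08 -0.0935 [array([274.1, 131.4]), array([297.7, 136.1])] [array([ 12.1, 220.2]), array([ 55.3, 368.4])]
-0.08 -0.05 [array([277. , 121.6]), array([300.2, 126.2])] [array([125.3, 220.2]), array([148.4, 368.6])]
-0.094 -0.0935 [array([274.3, 128.3]), array([298.2, 133. ])] [array([-23., 237.]), array([ 32.1, 399. ])]
-0.094 -0.05 [array([277.3, 118.5]), array([300.7, 123. ])] [array([106.4, 237. ]), array([136. , 399.2])]
```

View pics/w5.png

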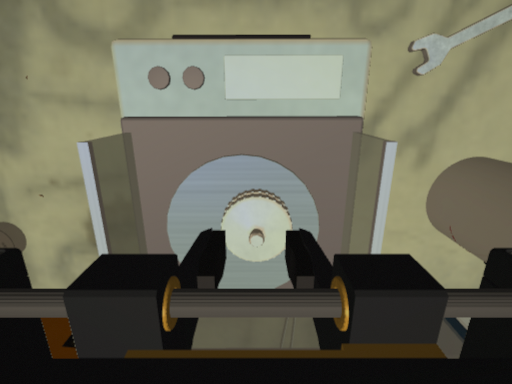

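The fingers closed on air. Measured in two cameras, the real tips sit about 30 mm behind the reported TCP, and the gripper body is shifted by the same amount. I'll use that as the tool offset: open, descend 44 mm further, and watch the force.

Request:
{"method": "apply_moves", "body": {"series": [{"travel": [0,0,0],"rotation": [0,0,0],"claw": 0.85},{"travel": [0,0,0],"rotation": [0,0,0],"claw": 0.85},{"travel": [0,0,0],"rotation": [0,0,0],"claw": 0.85},{"travel": [0,0,0],"rotation": [0,0,0],"claw": 0.85},{"travel": [0,1.2,0],"rotation": [0,0,0],"claw": 0.85},{"travel": [0,1.2,0],"rotation": [0,0,0],"claw": 0.85},{"travel": [0,1.0,0],"rotation": [0,0,0],"claw": 0.85},{"travel": [0,0.5,0],"rotation": [0,0,0],"claw": 0.85}]}}

```text
clock: 7.8
tool_pos: [0.552, 0.2343, 0.043]
eef_rot: [0.707, 0.016, -0.017, -0.707]
contact_force: [-1.1, 0.7, 0.5]
opening: 0.0747
```

Request:
{"method": "apply_moves", "body": {"series": [{"travel": [0,0.2,0],"rotation": [0,0,0],"claw": 0.85},{"travel": [0,0.1,0],"rotation": [0,0,0],"claw": 0.85},{"travel": [0,0.1,0],"rotation": [0,0,0],"claw": 0.85},{"travel": [0,0,0],"rotation": [0,0,0],"claw": 0.3},{"travel": [0,0,0],"rotation": [0,0,0],"claw": 0.3},{"travel": [0,0,0],"rotation": [0,0,0],"claw": 0.3},{"travel": [0,0,0],"rotation": [0,0,0],"claw": 0.3},{"travel": [0,0,0],"rotation": [0,0,0],"claw": 0.3}]}}

```text
clock: 8.8
tool_pos: [0.5524, 0.2344, 0.0402]
eef_rot: [-0.707, -0.016, 0.016, 0.707]
contact_force: [-0.6, 0.3, 1.1]
opening: 0.0493
```

Run:
```python
from h import *
import pickle
d=pickle.load(open("w2.pkl","rb"));s=pickle.load(open("side0.pkl","rb"))
print(onz(d,103,108,.01),onz(d,129,126,.01), onz(s,249,213,.005),onz(s,262,203,.01))
print(onz(s,212,197,0),onz(s,222,168,0))
p,r=cmdT();print(p)
T=tool([0,0,-1],[0,1,0])
a,p,r=plan(p,r,p+[0,0,.09],r,4,dec=1);show(a)
a,p,r=plan(p,r,[.44,.0,.13],T,5,dec=1);show(a)
a,p,r=plan(p,r,[.44,.0,-.015],T,5,dec=1);show(a)
```

```text
[ 0.50582363 -0.06903649  0.01      ] [ 0.53484435 -0.03009355  0.01      ] [ 0.50536788 -0.07654848  0.005     ] [ 0.53496759 -0.03136125  0.01      ]
[ 0.37136582 -0.0520084   0.        ] [0.36276441 0.06989827 0.        ]
[0.55236865 0.23443883 0.04015775]
[0.0, -2.2, 0.0] [0.0, 0.0, 0.0]
[0.0, -2.3, 0.0] [0.0, 0.0, 0.0]
[0.0, -2.2, 0.0] [0.0, 0.0, 0.0]
[0.0, -2.3, 0.0] [0.0, 0.0, 0.0]
[-2.5, 0.0, -4.6] [-0.0, 0.009, 0.0]
[-2.4, 0.0, -4.6] [-0.0, 0.009, 0.0]
[-2.4, 0.0, -4.6] [-0.0, 0.01, 0.0]
[-2.3, 0.0, -4.7] [-0.0, 0.009, 0.0]
[-2.3, 0.0, -4.6] [-0.0, 0.009, 0.0]
[0.0, 2.9, -0.0] [-0.0, 0.0, 0.0]
[0.0, 2.9, -0.0] [-0.0, 0.0, 0.0]
[0.0, 2.9, -0.0] [-0.0, 0.0, 0.0]
[0.0, 2.9, -0.0] [-0.0, 0.0, 0.0]
[0.0, 2.9, -0.0] [-0.0, 0.0, 0.0]
```

Request:
{"method": "apply_moves", "body": {"series": [{"travel": [0,-2.2,0],"rotation": [0,0,0],"claw": 0.3},{"travel": [0,-2.3,0],"rotation": [0,0,0],"claw": 0.3},{"travel": [0,-2.2,0],"rotation": [0,0,0],"claw": 0.3},{"travel": [0,-2.3,0],"rotation": [0,0,0],"claw": 0.3},{"travel": [-2.5,0,-4.6],"rotation": [0,0.009,0],"claw": 0.3},{"travel": [-2.4,0,-4.6],"rotation": [0,0.009,0],"claw": 0.3},{"travel": [-2.4,0,-4.6],"rotation": [0,0.01,0],"claw": 0.3},{"travel": [-2.3,0,-4.7],"rotation": [0,0.009,0],"claw": 0.3}]}}

```text
clock: 9.8
tool_pos: [0.4614, 0.0451, 0.1301]
eef_rot: [0.707, 0.003, -0.003, -0.707]
contact_force: [1.2, -0.7, 0.1]
opening: 0.0491
```

Request:
{"method": "apply_moves", "body": {"series": [{"travel": [-2.3,0,-4.6],"rotation": [0,0.009,0],"claw": 0.3},{"travel": [0,2.9,0],"rotation": [0,0,0],"claw": 0.3},{"travel": [0,2.9,0],"rotation": [0,0,0],"claw": 0.3},{"travel": [0,2.9,0],"rotation": [0,0,0],"claw": 0.3},{"travel": [0,2.9,0],"rotation": [0,0,0],"claw": 0.3},{"travel": [0,2.5,0],"rotation": [0,0,0],"claw": 0.3},{"travel": [0,0,0],"rotation": [0,0,0],"claw": 0.3},{"travel": [0,0,0],"rotation": [0,0,0],"claw": 0.3}]}}

```text
clock: 10.8
tool_pos: [0.4402, 0.0001, -0.0102]
eef_rot: [0.707, 0.0, 0.0, -0.707]
contact_force: [0.6, 2.0, -0.4]
opening: 0.0494
```

Run:
```python
from h import *
d=snap("wrist","w6")
s=manip.get_state();print(s["tool_pos"],s["opening"],s["contact_force"])
```

```text
[ 4.40346174e-01  5.75444071e-05 -1.00358738e-02] 0.04958077968080743 [-0.82830234 -0.06343388  0.06156377]
```

View pics/w6.png

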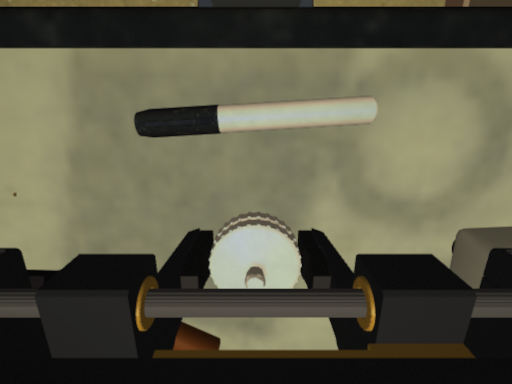

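Request:
{"method": "apply_moves", "body": {"series": [{"travel": [0,0.4,0],"rotation": [0,0,0],"claw": 0.3},{"travel": [0,0.3,0],"rotation": [0,0,0],"claw": 0.3},{"travel": [0,0.2,0],"rotation": [0,0,0],"claw": 0.3},{"travel": [0,0.1,0],"rotation": [0,0,0],"claw": 0.3},{"travel": [0,0.1,0],"rotation": [0,0,0],"claw": 0.3},{"travel": [0,0.05,0],"rotation": [0,0,0],"claw": 0.3},{"travel": [0,0,0],"rotation": [0,0,0],"claw": 0.3},{"travel": [0,0,0],"rotation": [0,0,0],"claw": 0.3}]}}

```text
clock: 11.85
tool_pos: [0.4399, 0.0002, -0.022]
eef_rot: [0.707, 0.0, 0.0, -0.707]
contact_force: [-1.4, 0.5, 8.7]
opening: 0.0496
```

Request:
{"method": "apply_moves", "body": {"series": [{"travel": [0,0,0],"rotation": [0,0,0],"claw": 0.75},{"travel": [0,0,0],"rotation": [0,0,0],"claw": 0.75},{"travel": [0,0,0],"rotation": [0,0,0],"claw": 0.75},{"travel": [0,-1.5,0],"rotation": [0,0,0],"claw": 0.75},{"travel": [0,-3,0],"rotation": [0,0,0],"claw": 0.75},{"travel": [0,-5,0],"rotation": [0,0,0],"claw": 0.75},{"travel": [0,-6,0],"rotation": [0,0,0],"claw": 0.75},{"travel": [0,-6,0],"rotation": [0,0,0],"claw": 0.75}]}}

```text
clock: 12.85
tool_pos: [0.4393, 0.0003, 0.1945]
eef_rot: [-0.707, 0.0, 0.0, 0.707]
contact_force: [0.3, 0.0, 0.3]
opening: 0.0662
```

Request:
{"method": "apply_moves", "body": {"series": [{"travel": [0,-6,0],"rotation": [0,0,0],"claw": 0.75},{"travel": [2.8,-1,-4.2],"rotation": [0,0,0],"claw": 0.75},{"travel": [2.8,0,-4.2],"rotation": [0,0,0],"claw": 0.75},{"travel": [2.8,0,-4.2],"rotation": [0,0,0],"claw": 0.75},{"travel": [2.8,0,-4.2],"rotation": [0,0,0],"claw": 0.75},{"travel": [2.8,0,-4.2],"rotation": [0,0,0],"claw": 0.75},{"travel": [0,0,0],"rotation": [0,0,0],"claw": 0.75},{"travel": [0,0,0],"rotation": [0,0,0],"claw": 0.75}]}}

```text
clock: 13.85
tool_pos: [0.5795, -0.2093, 0.2623]
eef_rot: [-0.707, 0.0, 0.0, 0.707]
contact_force: [-0.9, 0.4, 0.3]
opening: 0.0662
```

Run:
```python
from h import *
import pickle
d=snap("wrist","w7");pickle.dump(d,open("w7.pkl","wb"));sd=snap("side","s7");pickle.dump(sd,open("side7.pkl","wb"))
s=manip.get_state();print(s["tool_pos"],s["opening"],s["contact_force"])
crop(d,140,20,420,250,2,"w7c")
```

```text
[ 0.57945493 -0.20874213  0.26298874] 0.0661666804010752 [-0.1629828   0.10287289 -0.28212905]
```

View pics/w7.png

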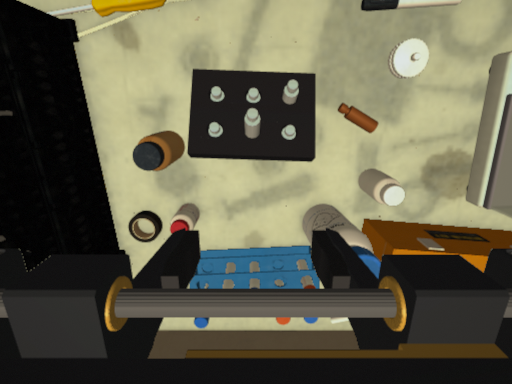

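View pics/w7c.png

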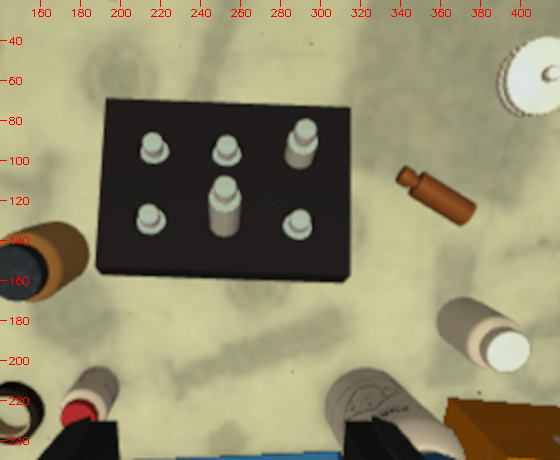

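View pics/s7.png

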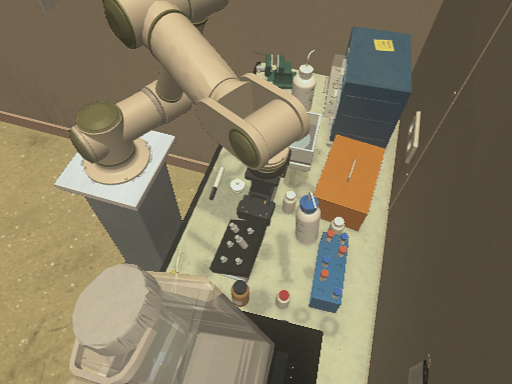

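Run:
```python
from h import *
import pickle
d=pickle.load(open("w7.pkl","rb"));s=pickle.load(open("side0.pkl","rb"))
for n,u,v,z in [("FR",193,69,.02),("FL",315,73.5,.02),("BR",188,154,.075),("BL",315,158,.075)]: print(n,onz(d,u,v,z).round(4))
# knob tops: wrist / side
K={"tall":((252.5,112),(236.5,236)),"med":((293,83.5),(231.5,223.5)),
"uR":((215,127.5),(234.0+5,260)),"uL":((289.5,130),(249.5,231)),"lR":((217,91.5),(223,258)),"lM":((254,93.5),(229.5,243))}
K["uR"]=((215,127.5),(238,260))
for k,(a,b) in K.items():
    p,e=tri([(d,*a),(s,*b)]);print(k,p.round(4),np.round(e,4))
crop(d,180,60,325,165,5,"w7t");crop(s,205,210,275,280,8,"s0t")
```

```text
FR [ 0.4526 -0.2971  0.02  ]
FL [ 0.4586 -0.1261  0.02  ]
BR [ 0.5626 -0.2994  0.075 ]
BL [ 0.5681 -0.1302  0.075 ]
tall [ 0.5095 -0.2127  0.1017] [0.0012 0.0012]
med [ 0.4763 -0.1619  0.0677] [0.0015 0.0015]
uR [ 0.53   -0.2633  0.0633] [0.001 0.001]
uL [ 0.5333 -0.1632  0.0556] [0.0002 0.0002]
lR [ 0.4842 -0.2615  0.0426] [0.0011 0.0011]
lM [ 0.4866 -0.2114  0.0421] [0.001 0.001]
```

View pics/w7t.png

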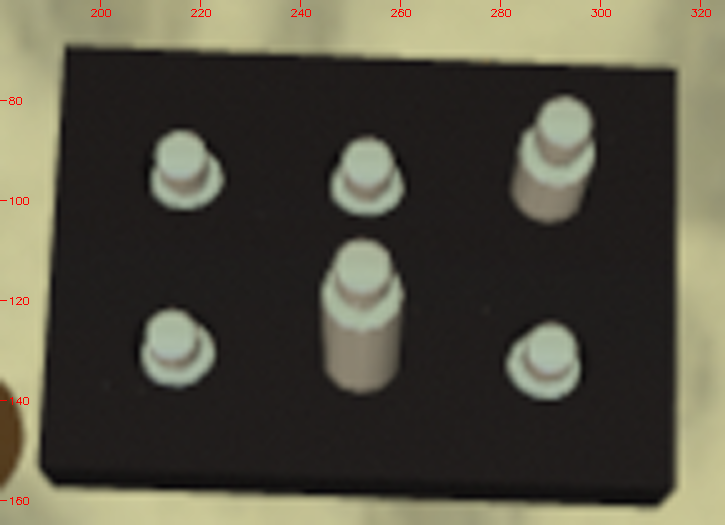

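View pics/s0t.png

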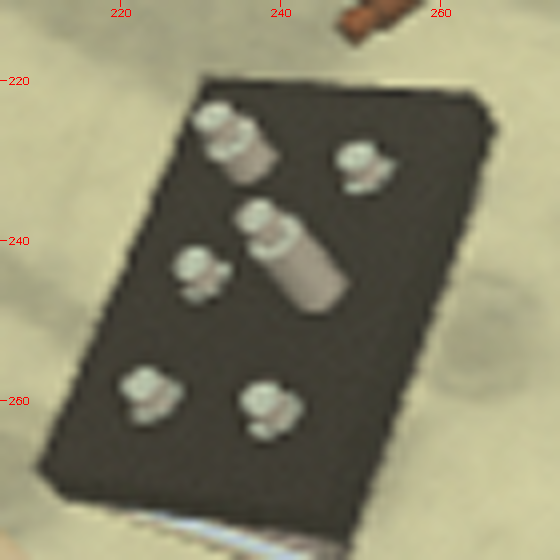

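```bash
cat >> h.py <<'E'
YAW=np.radians(-1.9)
TX=np.array([np.cos(YAW),np.sin(YAW),0]);TY=np.array([-np.sin(YAW),np.cos(YAW),0])
TN=-0.423*TX+np.array([0,0,.906]);TS=0.906*TX+np.array([0,0,.423])
E
python3 - <<'E'
from h import *
import pickle
d=pickle.load(open("w7.pkl","rb"));s=pickle.load(open("side0.pkl","rb"))
lM=np.array([.490,-.2115,.0348]);
for n,m,h in [("uM",lM+.05*TS,.046),("lL",lM+.05*TY,.028),("lM",lM,.008),("lR",lM-.05*TY,.008),("uR",lM+.05*TS-.05*TY,.008),("uL",lM+.05*TS+.05*TY,.008)]:
    print(n,m.round(4),"mouth",proj(d,m).round(1),proj(s,m).round(1),"top",proj(d,m+h*TN).round(1),proj(s,m+h*TN).round(1))
# corners of tray: face edges
c=lM+.025*TS
print(c)
E
```

```text
uM [ 0.5353 -0.213   0.056 ] mouth [253.  131.6] [245.  245.9] top [253.2 118.4] [238.3 237.2]
lL [ 0.4917 -0.1615  0.0348] mouth [290.1  98.2] [236.3 230.1] top [293.1  88.1] [232.3 224.9]
lM [ 0.49   -0.2115  0.0348] mouth [254.2  97. ] [230.3 244.5] top [254.2  94.2] [229.2 243. ]
lR [ 0.4883 -0.2615  0.0348] mouth [218.1  95.7] [224.1 259.5] top [217.4  92.9] [222.9 258.1]
uR [ 0.5336 -0.263   0.056 ] mouth [216.4 130.4] [239.  261.4] top [215.6 128.3] [237.8 259.9]
uL [ 0.5369 -0.163   0.056 ] mouth [289.6 132.8] [250.7 231.2] top [290.4 130.8] [249.6 229.7]
[ 0.51263755 -0.21225096  0.045375  ]
```

```bash
cat >> h.py <<'E'
def tilt(deg,yaw=YAW):
    a=np.array([-np.sin(np.radians(deg))*np.cos(yaw),-np.sin(np.radians(deg))*np.sin(yaw),np.cos(np.radians(deg))])
    return a, tool(-a,[-np.sin(yaw),np.cos(yaw),0])
E
python3 - <<'E'
from h import *
import pickle
d=pickle.load(open("w7.pkl","rb"));s=pickle.load(open("side0.pkl","rb"))
M=np.array([.5353,-.2128,.056])
for t in(28,30,31,33):
    a,T=tilt(t);print(t,proj(d,M+.046*a).round(1),proj(s,M+.046*a).round(1), proj(d,M-.001*TX+.046*a).round(1))
a,T=tilt(30)
p,r=cmdT()
A,p,r=plan(p,r,M+.06*a,T,8,dec=1);show(A);print(p)
A,p,r=plan(p,r,M+(.008-.030)*a,T,8,dec=1);show(A);print(p)
E
```

```text
28 [253.4 116.5] [237.6 237.1] [253.5 115.7]
30 [253.5 115.3] [237.1 237.1] [253.5 114.4]
31 [253.5 114.7] [236.9 237.1] [253.5 113.8]
33 [253.5 113.5] [236.5 237.1] [253.6 112.6]
[-0.9, 1.9, -0.0] [-0.001, 0.004, -0.065]
[-1.1, 1.9, -0.1] [-0.001, 0.004, -0.066]
[-1.2, 1.8, -0.0] [-0.001, 0.005, -0.065]
[-1.2, 1.7, -0.1] [-0.001, 0.004, -0.066]
[-1.4, 1.7, -0.0] [-0.002, 0.004, -0.065]
[-1.5, 1.5, -0.1] [-0.001, 0.004, -0.066]
[-1.6, 1.4, -0.0] [-0.001, 0.004, -0.065]
[-1.7, 1.4, -0.1] [-0.001, 0.005, -0.065]
[ 0.50570181 -0.21194841  0.10767642]
[-0.0, 1.0, 0.0] [0.0, -0.0, -0.0]
[-0.0, 1.0, 0.0] [0.0, -0.0, -0.0]
[-0.0, 1.1, 0.0] [0.0, -0.0, -0.0]
[-0.0, 1.0, 0.0] [0.0, -0.0, -0.0]
[-0.0, 1.0, 0.0] [0.0, -0.0, -0.0]
[-0.0, 1.0, 0.0] [0.0, -0.0, -0.0]
[-0.0, 1.0, 0.0] [0.0, -0.0, -0.0]
[-0.0, 1.1, 0.0] [0.0, -0.0, -0.0]
[ 0.54665475 -0.21331214  0.03664829]
```

Request:
{"method": "apply_moves", "body": {"series": [{"travel": [-0.9,1.9,0],"rotation": [-0.001,0.004,-0.065],"claw": 0.45},{"travel": [-1.1,1.9,-0.1],"rotation": [-0.001,0.004,-0.066],"claw": 0.45},{"travel": [-1.2,1.8,0],"rotation": [-0.001,0.005,-0.065],"claw": 0.45},{"travel": [-1.2,1.7,-0.1],"rotation": [-0.001,0.004,-0.066],"claw": 0.45},{"travel": [-1.4,1.7,0],"rotation": [-0.002,0.004,-0.065],"claw": 0.45},{"travel": [-1.5,1.5,-0.1],"rotation": [-0.001,0.004,-0.066],"claw": 0.45},{"travel": [-1.6,1.4,0],"rotation": [-0.001,0.004,-0.065],"claw": 0.45},{"travel": [-1.7,1.4,-0.1],"rotation": [-0.001,0.005,-0.065],"claw": 0.45}]}}

```text
clock: 14.95
tool_pos: [0.5055, -0.212, 0.1077]
eef_rot: [0.686, 0.172, 0.195, -0.679]
contact_force: [1.8, 0.6, 0.2]
opening: 0.0399
```

Run:
```python
from h import *
import pickle
d=snap("wrist","w8");pickle.dump(d,open("w8.pkl","wb"))
s=manip.get_state();p,r=cmdT();print(p,r.as_matrix().round(3),s["opening"],s["joint_positions"].round(2))
M=np.array([.5353,-.2128,.056]);a,_=tilt(30)
print("tip true",proj(d,p-r.apply([0,.03,0])),"weight top",proj(d,M+.046*a),"mouth",proj(d,M))
```

```text
[ 0.50293557 -0.21063978  0.1044079 ] [[ 0.866  0.499  0.035]
 [-0.031 -0.015  0.999]
 [ 0.499 -0.866  0.003]] 0.03941662371022322 [-0.8   0.34  1.86  0.62  0.65 -2.78]
tip true [257.72950425 236.33258598] weight top [256.08175617 215.15414489] mouth [256.15297088 195.60604859]
```

View pics/w8.png

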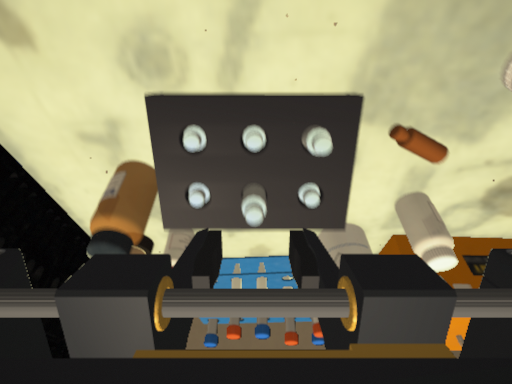

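Run:
```python
from h import *
d=snap("wrist","w8b")
s=manip.get_state();p,r=cmdT();print(s["clock"],p,s["joint_positions"].round(3),s["dq"].round(3))
M=np.array([.5353,-.2128,.056]);a,T=tilt(30)
A,p,r=plan(p,r,M+(.008-.030)*a,T,7,dec=1);show(A);print(p)
```

```text
15.05 [ 0.50384321 -0.21110797  0.10573921] [-0.801  0.336  1.856  0.607  0.653 -2.77 ] [ 0.028 -0.012 -0.125 -0.125  0.08   0.165]
[0.0, 1.2, -0.0] [-0.0, -0.0, -0.001]
[0.1, 1.1, -0.0] [-0.001, -0.001, -0.0]
[0.0, 1.2, -0.0] [0.0, -0.0, -0.001]
[0.0, 1.1, -0.0] [-0.0, -0.001, -0.0]
[0.1, 1.2, -0.1] [-0.0, -0.0, -0.001]
[0.0, 1.1, 0.0] [-0.001, -0.001, -0.0]
[0.1, 1.2, 0.0] [0.0, -0.0, -0.001]
[ 0.54676005 -0.21344581  0.03701145]
```

Request:
{"method": "apply_moves", "body": {"series": [{"travel": [0,1.2,0],"rotation": [0,0,0],"claw": 0.42},{"travel": [0,1.2,0],"rotation": [0,0,0],"claw": 0.42},{"travel": [0,1.2,0],"rotation": [0,0,0],"claw": 0.42},{"travel": [0,1.2,0],"rotation": [0,0,0],"claw": 0.42},{"travel": [0,1.2,0],"rotation": [0,0,0],"claw": 0.42},{"travel": [0,1.0,0],"rotation": [0,0,0],"claw": 0.42},{"travel": [0,0.6,0],"rotation": [0,0,0],"claw": 0.42},{"travel": [0,0.6,0],"rotation": [0,0,0],"claw": 0.42}]}}

```text
clock: 16.05
tool_pos: [0.5472, -0.2144, 0.036]
eef_rot: [0.686, 0.171, 0.195, -0.68]
contact_force: [-0.8, 0.3, 0.4]
opening: 0.0368
```

Run:
```python
from h import *
d=snap("wrist","w9");sd=snap("side");crop(sd,200,200,300,290,6,"s9")
s=manip.get_state();p,r=cmdT();print(s["clock"],p,s["joint_positions"].round(3),s["contact_force"].round(1))
crop(d,130,100,390,310,3,"w9c")
```

```text
16.15 [ 0.54704609 -0.21426938  0.03580316] [-0.735  0.513  1.832  0.74   0.498 -2.878] [ 0.2 -0.   0.2]
```

View pics/w9c.png

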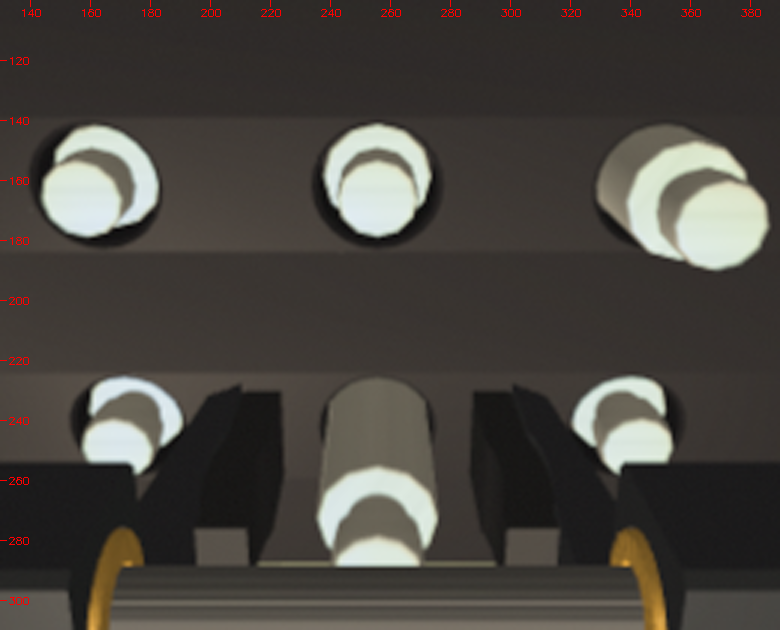

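View pics/s9.png

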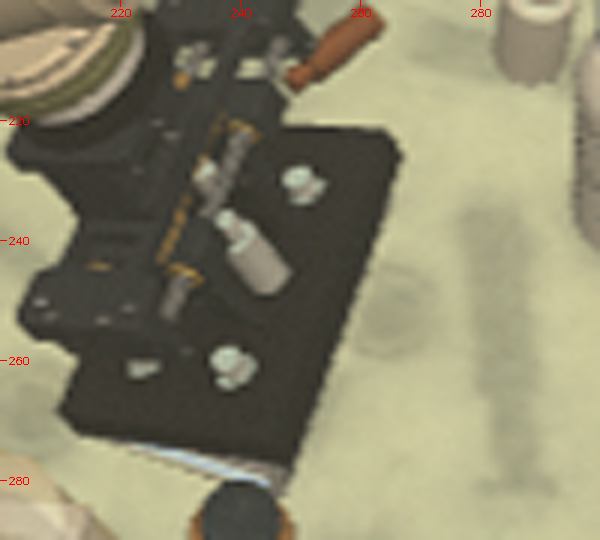

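Request:
{"method": "apply_moves", "body": {"series": [{"travel": [0,0,0],"rotation": [0,0,0],"claw": 0.1},{"travel": [0,0,0],"rotation": [0,0,0],"claw": 0.1},{"travel": [0,0,0],"rotation": [0,0,0],"claw": 0.1},{"travel": [0,0,0],"rotation": [0,0,0],"claw": 0.1},{"travel": [0,0,0],"rotation": [0,0,0],"claw": 0.1},{"travel": [0,-0.4,0],"rotation": [0,0,0],"claw": 0.1},{"travel": [0,-0.6,0],"rotation": [0,0,0],"claw": 0.1},{"travel": [0,-0.6,0],"rotation": [0,0,0],"claw": 0.1}]}}

```text
clock: 17.15
tool_pos: [0.5388, -0.214, 0.0505]
eef_rot: [0.686, 0.171, 0.195, -0.68]
contact_force: [1.2, -0.4, -1.8]
opening: 0.019
```

Request:
{"method": "apply_moves", "body": {"series": [{"travel": [0,-0.8,0],"rotation": [0,0,0],"claw": 0.1},{"travel": [0,-1.2,0],"rotation": [0,0,0],"claw": 0.1},{"travel": [0,-1.6,0],"rotation": [0,0,0],"claw": 0.1},{"travel": [0,-2,0],"rotation": [0,0,0],"claw": 0.1},{"travel": [0,-1.6,0],"rotation": [0,0,0],"claw": 0.1},{"travel": [0,-1,0],"rotation": [0,0,0],"claw": 0.1},{"travel": [0,0,0],"rotation": [0,0,0],"claw": 0.1},{"travel": [0,0,0],"rotation": [0,0,0],"claw": 0.1}]}}

```text
clock: 18.15
tool_pos: [0.498, -0.2126, 0.1208]
eef_rot: [0.686, 0.171, 0.195, -0.68]
contact_force: [0.1, 0.1, -0.9]
opening: 0.0193
```

Run:
```python
from h import *
d=snap("wrist","w10");sd=snap("side");crop(sd,200,180,300,290,6,"s10")
s=manip.get_state();p,r=cmdT();print(s["clock"],p,s["joint_positions"].round(3),s["contact_force"].round(1),s["opening"])
T=tool([0,0,-1],[np.sin(-np.radians(2.6)),np.cos(np.radians(2.6)),0])
A,p,r=plan(p,r,[.50,-.14,.20],tool([0,0,-1],[0,1,0]),8,dec=1);show(A)
```

```text
18.25 [ 0.4980552  -0.21248435  0.12056236] [-0.814  0.303  1.849  0.586  0.689 -2.752] [ 0.2  0.2 -1.4] 0.019440555863551447
[0.5, -0.9, 0.9] [0.001, -0.004, 0.065]
[0.4, -0.9, 0.9] [0.001, -0.004, 0.066]
[0.4, -0.9, 0.9] [0.001, -0.005, 0.065]
[0.3, -0.9, 0.9] [0.001, -0.004, 0.065]
[0.3, -1.0, 0.9] [0.001, -0.004, 0.065]
[0.2, -1.0, 0.9] [0.001, -0.004, 0.066]
[0.2, -0.9, 0.9] [0.001, -0.005, 0.065]
[0.0, -1.0, 0.9] [0.001, -0.004, 0.065]
```

View pics/w10.png

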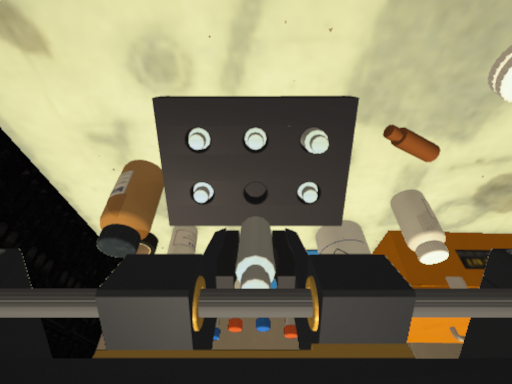

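View pics/s10.png

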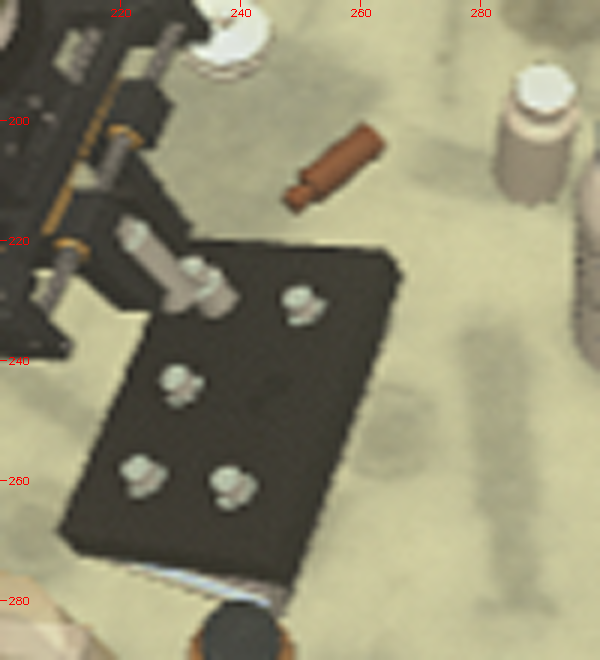

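Run:
```python
from h import *
import pickle
s=pickle.load(open("side0.pkl","rb"));d=pickle.load(open("w2.pkl","rb"))
for u,v,z in [(289,108,0),(302,112,0),(311,110,0),(292,82,.15),(315,82,.15),(306,68,.19)]: print("side",onz(s,u,v,z).round(3))
for u,v in [(383,137),(400,114),(400,160)]:
  print("w2",onz(d,u,v,0).round(3),onz(d,u,v,.15).round(3))
print("blue",onz(s,297,238,0),onz(s,318,243,0))
print("cab",onz(s,345,140,0),onz(s,331,140,0))
```

```text
side [0.512 0.424 0.   ]
side [0.565 0.418 0.   ]
side [0.596 0.439 0.   ]
side [0.516 0.396 0.15 ]
side [0.593 0.421 0.15 ]
side [0.552 0.434 0.19 ]
w2 [0.555 0.404 0.   ] [0.538 0.336 0.15 ]
w2 [0.516 0.427 0.   ] [0.511 0.352 0.15 ]
w2 [0.595 0.44  0.   ] [0.566 0.361 0.15 ]
blue [ 0.67098798 -0.11450734  0.        ] [ 0.73593796 -0.11195301  0.        ]
cab [0.74718942 0.3263667  0.        ] [0.69827321 0.31074309 0.        ]
```

Request:
{"method": "apply_moves", "body": {"series": [{"travel": [0.5,-0.9,0.9],"rotation": [0.001,-0.004,0.065],"claw": 0.1},{"travel": [0.4,-0.9,0.9],"rotation": [0.001,-0.004,0.066],"claw": 0.1},{"travel": [0.4,-0.9,0.9],"rotation": [0.001,-0.005,0.065],"claw": 0.1},{"travel": [0.3,-0.9,0.9],"rotation": [0.001,-0.004,0.065],"claw": 0.1},{"travel": [0.3,-1.0,0.9],"rotation": [0.001,-0.004,0.065],"claw": 0.1},{"travel": [0.2,-1.0,0.9],"rotation": [0.001,-0.004,0.066],"claw": 0.1},{"travel": [0.2,-0.9,0.9],"rotation": [0.001,-0.005,0.065],"claw": 0.1},{"travel": [0,-1.0,0.9],"rotation": [0.001,-0.004,0.065],"claw": 0.1}]}}

```text
clock: 19.25
tool_pos: [0.4997, -0.14, 0.2]
eef_rot: [0.707, -0.001, -0.001, -0.707]
contact_force: [0.4, -0.1, -1.2]
opening: 0.0189
```

Run:
```python
from h import *
d=snap("wrist","w11");sd=snap("side");crop(sd,200,110,330,230,6,"s11")
s=manip.get_state();p,r=cmdT();print(s["clock"],p,s["joint_positions"].round(3),s["contact_force"].round(1),s["opening"])
c=np.radians(2.6);T=tool([0,0,-1],[-np.sin(c),np.cos(c),0])
A,p,r=plan(p,r,[.595,.226,.17],T,8,dec=1);show(A)
```

```text
19.35 [ 0.50071822 -0.13997653  0.20036687] [-0.501  0.333  1.395 -0.     1.412 -2.073] [ 0.5 -0.4 -1. ] 0.01888907915217617
[1.2, 0.4, 4.6] [0.0, -0.005, 0.0]
[1.2, 0.4, 4.5] [0.0, -0.006, 0.0]
[1.2, 0.3, 4.6] [0.0, -0.005, 0.001]
[1.3, 0.4, 4.6] [0.0, -0.006, -0.0]
[1.3, 0.4, 4.5] [0.001, -0.005, -0.0]
[1.3, 0.4, 4.5] [-0.0, -0.006, 0.0]
[1.3, 0.3, 4.6] [-0.0, -0.005, 0.0]
[1.4, 0.4, 4.5] [-0.0, -0.006, 0.0]
```

View pics/w11.png

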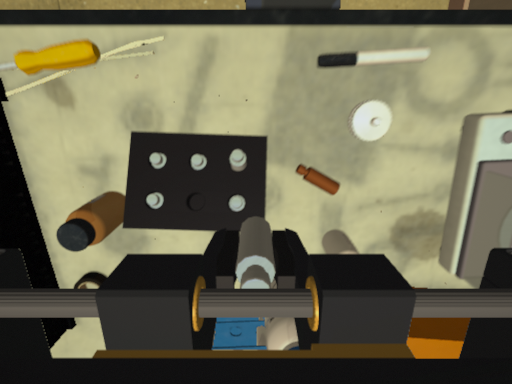

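View pics/s11.png

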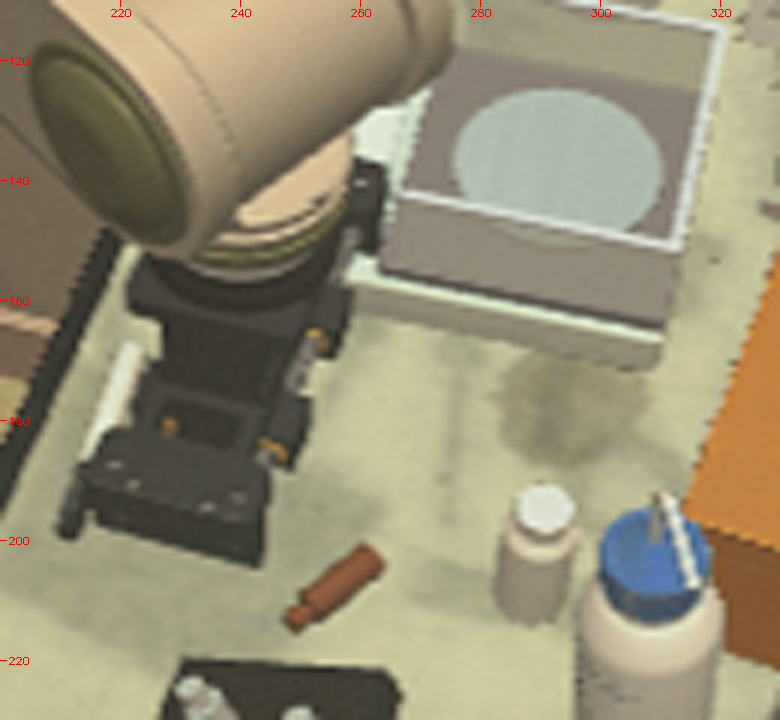

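Run:
```python
from h import *
d=snap("wrist");p,r=cmdT()
crop(d,205,200,305,300,6,"w11c")
for x in(-.01,0,.01):
  print(x,"foot",[proj(d,p+r.apply([x,y,0])).round(1)[1] for y in(-.012,-.007,-.002)],"bodytop(+48)",[proj(d,p+r.apply([x,y-.048,0])).round(1)[1] for y in(-.012,-.007,-.002)])
```

```text
-0.01 foot [np.float64(216.1), np.float64(213.2), np.float64(210.4)] bodytop(+48) [np.float64(254.4), np.float64(249.2), np.float64(244.4)]
0 foot [np.float64(230.1), np.float64(226.9), np.float64(223.8)] bodytop(+48) [np.float64(272.3), np.float64(266.6), np.float64(261.3)]
0.01 foot [np.float64(243.6), np.float64(240.1), np.float64(236.8)] bodytop(+48) [np.float64(289.3), np.float64(283.2), np.float64(277.5)]
```

View pics/w11c.png

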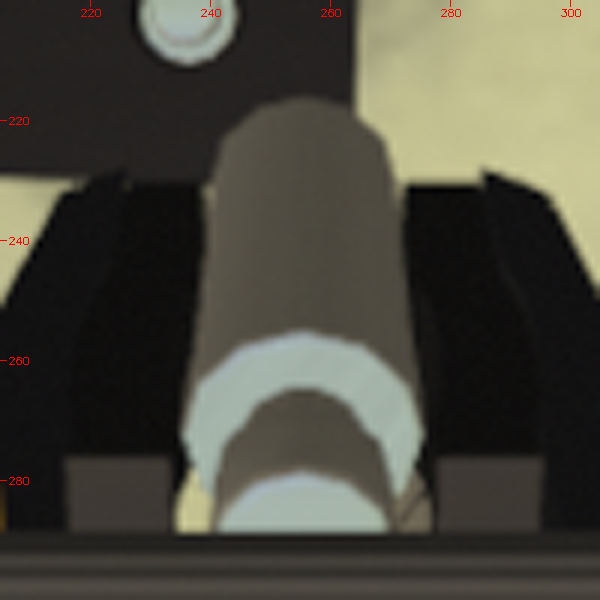

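Request:
{"method": "apply_moves", "body": {"series": [{"travel": [1.2,0.4,4.6],"rotation": [0,-0.005,0],"claw": 0.1},{"travel": [1.2,0.4,4.5],"rotation": [0,-0.006,0],"claw": 0.1},{"travel": [1.2,0.3,4.6],"rotation": [0,-0.005,0],"claw": 0.1},{"travel": [1.3,0.4,4.6],"rotation": [0,-0.006,0],"claw": 0.1},{"travel": [1.3,0.4,4.5],"rotation": [0,-0.005,0],"claw": 0.1},{"travel": [1.3,0.4,4.5],"rotation": [0,-0.006,0],"claw": 0.1},{"travel": [1.3,0.3,4.6],"rotation": [0,-0.005,0],"claw": 0.1},{"travel": [1.4,0.4,4.5],"rotation": [0,-0.006,0],"claw": 0.1}]}}

```text
clock: 20.4
tool_pos: [0.5948, 0.2263, 0.1691]
eef_rot: [0.707, 0.016, -0.015, -0.707]
contact_force: [-0.5, -0.5, -0.4]
opening: 0.0192
```

Request:
{"method": "apply_moves", "body": {"series": [{"travel": [0,0,0],"rotation": [0,0,0],"claw": 0.1},{"travel": [0,3,0],"rotation": [0,0,0],"claw": 0.1},{"travel": [0,3,0],"rotation": [0,0,0],"claw": 0.1},{"travel": [0,2.5,0],"rotation": [0,0,0],"claw": 0.1},{"travel": [0,1.3,0],"rotation": [0,0,0],"claw": 0.1},{"travel": [0,0.7,0],"rotation": [0,0,0],"claw": 0.1},{"travel": [0,0.3,0],"rotation": [0,0,0],"claw": 0.1},{"travel": [0,0,0],"rotation": [0,0,0],"claw": 0.1}]}}

```text
clock: 21.4
tool_pos: [0.595, 0.2252, 0.0626]
eef_rot: [0.707, 0.016, -0.015, -0.707]
contact_force: [-0.0, 0.4, -0.1]
opening: 0.0187
```

Run:
```python
from h import *
d=snap("wrist","w12")
s=manip.get_state();p,r=cmdT();print(s["clock"],p,s["joint_positions"].round(3),s["contact_force"].round(1),s["opening"])
```

```text
21.45 [0.59506783 0.22531424 0.06268732] [ 1.770e-01  6.550e-01  1.250e+00 -1.000e-03  1.234e+00 -1.438e+00] [-0.1 -0.2 -1.4] 0.019232226990551028
```

View pics/w12.png

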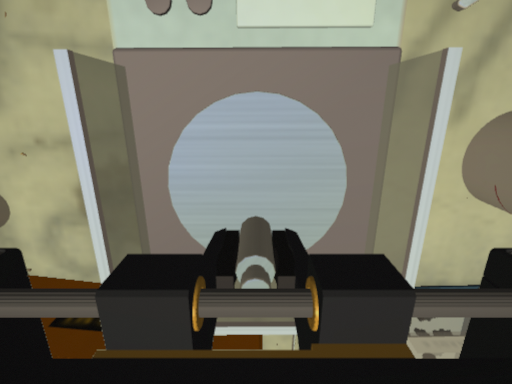

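Weight is above the pan's far half, foot about at (256,218), well inside the pan circle. Lowering in small steps.

Request:
{"method": "apply_moves", "body": {"series": [{"travel": [0,0.3,0],"rotation": [0,0,0],"claw": 0.1},{"travel": [0,0.2,0],"rotation": [0,0,0],"claw": 0.1},{"travel": [0,0.1,0],"rotation": [0,0,0],"claw": 0.1},{"travel": [0,0.1,0],"rotation": [0,0,0],"claw": 0.1},{"travel": [0,0,0],"rotation": [0,0,0],"claw": 0.1},{"travel": [0,0,0],"rotation": [0,0,0],"claw": 0.1},{"travel": [0,0,0],"rotation": [0,0,0],"claw": 0.1},{"travel": [0,0,0],"rotation": [0,0,0],"claw": 0.1}]}}

```text
clock: 22.45
tool_pos: [0.5948, 0.2253, 0.0551]
eef_rot: [0.707, 0.016, -0.015, -0.707]
contact_force: [0.2, -0.0, -2.4]
opening: 0.0192
```

Request:
{"method": "apply_moves", "body": {"series": [{"travel": [0,0.1,0],"rotation": [0,0,0],"claw": 0.1},{"travel": [0,0.1,0],"rotation": [0,0,0],"claw": 0.1},{"travel": [0,0.1,0],"rotation": [0,0,0],"claw": 0.1},{"travel": [0,0,0],"rotation": [0,0,0],"claw": 0.1},{"travel": [0,0,0],"rotation": [0,0,0],"claw": 0.1},{"travel": [0,0,0],"rotation": [0,0,0],"claw": 0.1},{"travel": [0,0,0],"rotation": [0,0,0],"claw": 0.1},{"travel": [0,0,0],"rotation": [0,0,0],"claw": 0.1}]}}

```text
clock: 23.45
tool_pos: [0.5948, 0.2253, 0.0521]
eef_rot: [0.707, 0.016, -0.015, -0.707]
contact_force: [-0.3, -0.1, -1.1]
opening: 0.0194
```

Request:
{"method": "apply_moves", "body": {"series": [{"travel": [0,0.1,0],"rotation": [0,0,0],"claw": 0.1},{"travel": [0,0.1,0],"rotation": [0,0,0],"claw": 0.1},{"travel": [0,0.05,0],"rotation": [0,0,0],"claw": 0.1},{"travel": [0,0,0],"rotation": [0,0,0],"claw": 0.1},{"travel": [0,0,0],"rotation": [0,0,0],"claw": 0.1},{"travel": [0,0,0],"rotation": [0,0,0],"claw": 0.1},{"travel": [0,0,0],"rotation": [0,0,0],"claw": 0.1},{"travel": [0,0,0],"rotation": [0,0,0],"claw": 0.1}]}}

```text
clock: 24.45
tool_pos: [0.5949, 0.2253, 0.0498]
eef_rot: [0.707, 0.016, -0.015, -0.707]
contact_force: [-2.3, 0.0, 5.6]
opening: 0.019
```

Request:
{"method": "apply_moves", "body": {"series": [{"travel": [0,0,0],"rotation": [0,0,0],"claw": 0.25},{"travel": [0,0,0],"rotation": [0,0,0],"claw": 0.35},{"travel": [0,0,0],"rotation": [0,0,0],"claw": 0.5},{"travel": [0,0,0],"rotation": [0,0,0],"claw": 0.5},{"travel": [0,0,0],"rotation": [0,0,0],"claw": 0.5},{"travel": [0,-1,0],"rotation": [0,0,0],"claw": 0.5},{"travel": [0,-3,0],"rotation": [0,0,0],"claw": 0.5},{"travel": [0,-5,0],"rotation": [0,0,0],"claw": 0.5}]}}

```text
clock: 25.45
tool_pos: [0.5941, 0.2252, 0.14]
eef_rot: [0.707, 0.015, -0.016, -0.707]
contact_force: [1.0, -0.7, 0.2]
opening: 0.0443
```

Run:
```python
from h import *
d=snap("wrist","w13")
s=manip.get_state();p,r=cmdT();print(s["clock"],p,s["joint_positions"].round(3),s["contact_force"].round(1),s["opening"])
```

```text
25.5 [0.59693722 0.22583635 0.14836905] [ 1.770e-01  5.740e-01  1.140e+00 -1.000e-03  1.417e+00 -1.438e+00] [1.  0.6 5.5] 0.04423454737804237
```

View pics/w13.png

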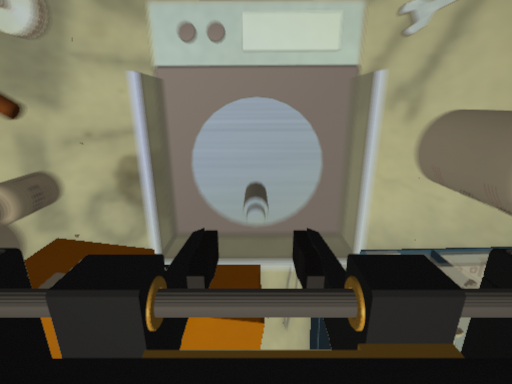

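Run:
```python
from h import *
import pickle
d=pickle.load(open("w7.pkl","rb"));s=pickle.load(open("side0.pkl","rb"))
M=np.array([.4917,-.1615,.0348])
for t in(25,29,31,33):
    a,T=tilt(t);print(t,proj(d,M+.028*a).round(1),proj(s,M+.028*a).round(1))
def T2(tl,yaw,flip):
    a,_=tilt(tl); return a
# path
p,r=cmdT();print(p,manip.get_state()["joint_positions"].round(2))
rows=[];yaw0=2.6
P=[p]
def rot(yawdeg,tl):  # tool z axis at yaw of tool; tilt axis about world TY
    base=R.from_rotvec([0,0,np.radians(yawdeg)])*tool([0,0,-1],[0,1,0])
    return R.from_rotvec(-TY*np.radians(tl))*base
a,_=tilt(30);pre=M+.060*a
print("check tooly",rot(-181.9,30).as_matrix()[:,1],-a,"pre",pre)
tr=[]
p0=p
wp=[( [.595,.225,.21],2.6,0)]
for i in range(1,17): f=i/16; wp.append(([.595+f*(.47-.595),.225+f*(-.155-.225),.21],2.6-10.2*i,0))
y=2.6-163.2
for i in range(1,8): f=i/7; wp.append((np.array([.47,-.155,.21])*(1-f)+pre*f, y+(-181.9-y)*f,30*f))
for q,yw,tl in wp:
    g=rot(yw,tl);t=np.round(r.inv().apply(np.array(q)-p)*100,1);v=np.round((r.inv()*g).as_rotvec(),3)
    p=p+r.apply(t/100);r=r*R.from_rotvec(v);print(t.tolist(),v.tolist(),round(np.linalg.norm(v),3))
print(p)
```

```text
25 [293.1  88.1] [232.3 224.9]
29 [293.1  86.7] [231.8 224.8]
31 [293.1  86. ] [231.5 224.8]
33 [293.1  85.4] [231.2 224.8]
[0.59693722 0.22583635 0.14836905] [ 0.18  0.57  1.14 -0.    1.42 -1.44]
check tooly [ 0.49972511 -0.01657759 -0.8660254 ] [ 0.49972511 -0.01657759 -0.8660254 ] pre [ 0.46171649 -0.16050534  0.08676152]
[-0.1, -6.2, -0.1] [-0.001, -0.001, 0.011] 0.011
[-0.9, 0.0, -2.3] [0.0, 0.178, 0.0] 0.178
[-0.5, 0.0, -2.5] [0.0, 0.178, 0.0] 0.178
[0.0, 0.0, -2.5] [0.0, 0.178, 0.0] 0.178
[0.4, 0.0, -2.4] [0.0, 0.178, 0.0] 0.178
[0.9, 0.0, -2.4] [0.0, 0.178, 0.0] 0.178
[1.2, 0.0, -2.1] [0.0, 0.178, 0.0] 0.178
[1.7, 0.0, -1.9] [-0.0, 0.178, 0.0] 0.178
[1.9, 0.0, -1.6] [-0.0, 0.178, 0.0] 0.178
[2.2, 0.0, -1.2] [-0.0, 0.178, 0.0] 0.178
[2.4, 0.0, -0.9] [-0.0, 0.178, 0.0] 0.178
[2.4, 0.0, -0.4] [-0.0, 0.178, 0.0] 0.178
[2.5, 0.0, 0.1] [-0.0, 0.178, 0.0] 0.178
[2.5, 0.0, 0.5] [-0.0, 0.178, 0.0] 0.178
[2.3, 0.0, 0.9] [-0.0, 0.178, 0.0] 0.178
[2.1, 0.0, 1.4] [-0.0, 0.178, 0.0] 0.178
[1.9, 0.0, 1.6] [-0.0, 0.178, -0.0] 0.178
[0.1, 1.8, 0.1] [0.025, 0.053, 0.07] 0.091
[0.3, 1.8, -0.0] [0.021, 0.053, 0.072] 0.092
[0.3, 1.7, -0.1] [0.018, 0.053, 0.073] 0.092
[0.5, 1.7, 0.0] [0.014, 0.053, 0.073] 0.091
[0.7, 1.6, 0.0] [0.01, 0.054, 0.074] 0.092
[0.7, 1.6, 0.0] [0.006, 0.053, 0.075] 0.092
[0.9, 1.5, 0.0] [0.002, 0.053, 0.075] 0.092
[ 0.46152192 -0.16007972  0.08720983]
```

Request:
{"method": "apply_moves", "body": {"series": [{"travel": [0,-6.2,0],"rotation": [0,0,0],"claw": 0.45},{"travel": [-0.9,-0.5,-2.3],"rotation": [0,0.178,0],"claw": 0.45},{"travel": [-0.5,0,-2.5],"rotation": [0,0.178,0],"claw": 0.45},{"travel": [0,0,-2.5],"rotation": [0,0.178,0],"claw": 0.45},{"travel": [0.4,0,-2.4],"rotation": [0,0.178,0],"claw": 0.45},{"travel": [0.9,0,-2.4],"rotation": [0,0.178,0],"claw": 0.45},{"travel": [1.2,0,-2.1],"rotation": [0,0.178,0],"claw": 0.45},{"travel": [1.7,0,-1.9],"rotation": [0,0.178,0],"claw": 0.45}]}}

```text
clock: 26.5
tool_pos: [0.5397, 0.0586, 0.2074]
eef_rot: [-0.582, 0.401, -0.402, 0.582]
contact_force: [0.3, 0.4, -0.5]
opening: 0.0398
```

Request:
{"method": "apply_moves", "body": {"series": [{"travel": [1.9,0,-1.6],"rotation": [0,0.178,0],"claw": 0.45},{"travel": [2.2,0,-1.2],"rotation": [0,0.178,0],"claw": 0.45},{"travel": [2.4,0,-0.9],"rotation": [0,0.178,0],"claw": 0.45},{"travel": [2.4,0,-0.4],"rotation": [0,0.178,0],"claw": 0.45},{"travel": [2.5,0,0.1],"rotation": [0,0.178,0],"claw": 0.45},{"travel": [2.5,0,0.5],"rotation": [0,0.178,0],"claw": 0.45},{"travel": [2.3,0,0.9],"rotation": [0,0.178,0],"claw": 0.45},{"travel": [2.1,0,1.4],"rotation": [0,0.178,0],"claw": 0.45}]}}

```text
clock: 27.5
tool_pos: [0.4768, -0.1315, 0.2075]
eef_rot: [0.178, -0.684, 0.685, -0.179]
contact_force: [-0.4, 0.1, 0.4]
opening: 0.0399
```

Run:
```python
from h import *
d=snap("wrist","w14");import pickle;pickle.dump(d,open("w14.pkl","wb"))
p,r=cmdT();s=manip.get_state();print(s["clock"],p,s["joint_positions"].round(2),r.as_matrix().round(3))
M=np.array([.4917,-.1615,.0348])
def rot(yawdeg,tl):
    base=R.from_rotvec([0,0,np.radians(yawdeg)])*tool([0,0,-1],[0,1,0])
    return R.from_rotvec(-TY*np.radians(tl))*base
a,_=tilt(30);pre=M+.060*a
y=2.6-153;p0=p.copy();
for i in range(1,9):
    f=i/8;g=rot(y+(-181.9-y)*f,30*f);q=p0*(1-f)+pre*f
    t=np.round(r.inv().apply(q-p)*100,1);v=np.round((r.inv()*g).as_rotvec(),3)
    p=p+r.apply(t/100);r=r*R.from_rotvec(v);print(t.tolist(),v.tolist(),round(np.linalg.norm(v),3))
print(p)
```

```text
27.55 [ 0.47633059 -0.13383693  0.20736308] [-0.51  0.28  1.45 -0.    1.41  0.56] [[-0.877  0.002  0.48 ]
 [-0.48  -0.002 -0.877]
 [-0.    -1.     0.003]]
[0.3, 1.5, 0.2] [0.029, 0.053, 0.057] 0.083
[0.4, 1.5, 0.2] [0.028, 0.069, 0.059] 0.095
[0.5, 1.5, 0.1] [0.024, 0.068, 0.061] 0.094
[0.5, 1.4, 0.2] [0.02, 0.069, 0.062] 0.095
[0.7, 1.4, 0.2] [0.016, 0.069, 0.064] 0.095
[0.7, 1.4, 0.2] [0.011, 0.068, 0.064] 0.094
[0.7, 1.3, 0.2] [0.007, 0.069, 0.065] 0.095
[0.9, 1.3, 0.3] [0.002, 0.069, 0.066] 0.096
[ 0.46160699 -0.16052204  0.08673941]
```

View pics/w14.png

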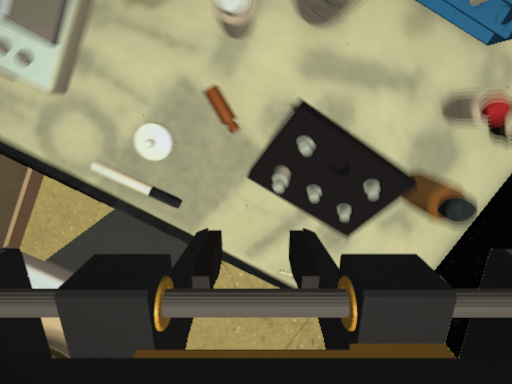

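Request:
{"method": "apply_moves", "body": {"series": [{"travel": [0.3,1.5,0.2],"rotation": [0.029,0.053,0.057],"claw": 0.45},{"travel": [0.4,1.5,0.2],"rotation": [0.028,0.069,0.059],"claw": 0.45},{"travel": [0.5,1.5,0.1],"rotation": [0.024,0.068,0.061],"claw": 0.45},{"travel": [0.5,1.4,0.2],"rotation": [0.02,0.069,0.062],"claw": 0.45},{"travel": [0.7,1.4,0.2],"rotation": [0.016,0.069,0.064],"claw": 0.45},{"travel": [0.7,1.4,0.2],"rotation": [0.011,0.068,0.064],"claw": 0.45},{"travel": [0.7,1.3,0.2],"rotation": [0.007,0.069,0.065],"claw": 0.45},{"travel": [0.9,1.3,0.3],"rotation": [0.002,0.069,0.066],"claw": 0.45}]}}

```text
clock: 28.55
tool_pos: [0.4629, -0.1577, 0.0865]
eef_rot: [-0.19, -0.681, 0.684, -0.177]
contact_force: [1.1, 0.1, 0.0]
opening: 0.0394
```

Run:
```python
from h import *
for i in range(3): d=snap("wrist","w15")
import pickle;pickle.dump(d,open("w15.pkl","wb"))
p,r=cmdT();s=manip.get_state();print(s["clock"],p,s["joint_positions"].round(2),s["dq"].round(2),r.as_matrix().round(3))
M=np.array([.4917,-.1615,.0348]);a,_=tilt(31)
print("mouth",proj(d,M),"top",proj(d,M+.028*a),"tcp line",[proj(d,p-r.apply([0,y,0])).round(1) for y in(.03,.0,-.05)])
crop(d,130,60,390,260,3,"w15c")
```

```text
28.7 [ 0.46222872 -0.15742023  0.0859701 ] [-0.78  0.29  2.04  0.73  0.55  0.22] [ 0.02 -0.02 -0.05 -0.05  0.02  0.04] [[-0.867  0.498 -0.018]
 [ 0.016 -0.007 -1.   ]
 [-0.498 -0.867 -0.002]]
mouth [259.00965718 193.70699706] top [259.20218275 205.07798993] tcp line [array([255.1, 240.2]), array([255.1, 220. ]), array([255. , 197.1])]
```

View pics/w15c.png

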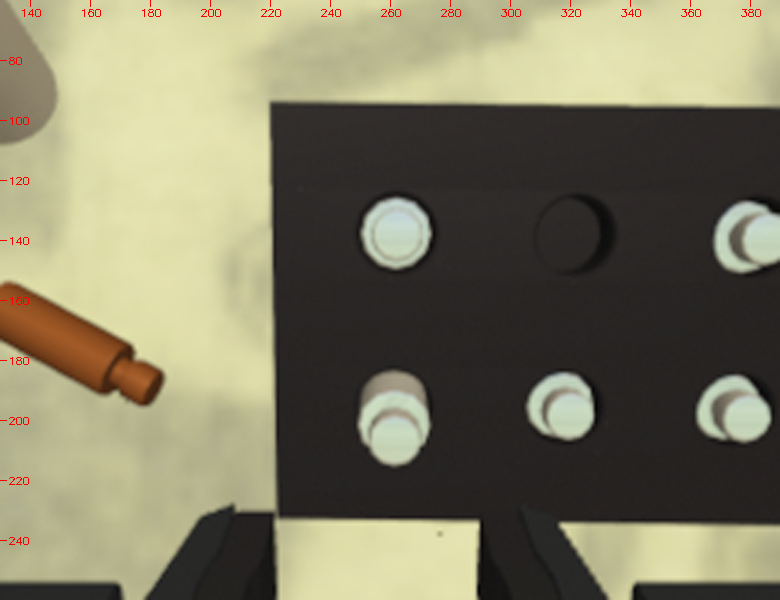

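Request:
{"method": "apply_moves", "body": {"series": [{"travel": [0,1.0,0.3],"rotation": [0,0,0],"claw": 0.42},{"travel": [0,1.2,0.2],"rotation": [0,0,0],"claw": 0.42},{"travel": [0,1.2,0],"rotation": [0,0,0],"claw": 0.42},{"travel": [0,1.2,0],"rotation": [0,0,0],"claw": 0.42},{"travel": [0,1.2,0],"rotation": [0,0,0],"claw": 0.42},{"travel": [0,1.0,0],"rotation": [0,0,0],"claw": 0.42},{"travel": [0,0.7,0],"rotation": [0,0,0],"claw": 0.42},{"travel": [0,0.3,0],"rotation": [0,0,0],"claw": 0.42}]}}

```text
clock: 29.7
tool_pos: [0.5018, -0.163, 0.018]
eef_rot: [-0.189, -0.682, 0.684, -0.177]
contact_force: [0.7, -0.1, -0.4]
opening: 0.0369
```

Run:
```python
from h import *
d=snap("wrist","w16");sd=snap("side");crop(sd,200,190,300,290,6,"s16")
p,r=cmdT();s=manip.get_state();print(s["clock"],p,s["joint_positions"].round(2),s["contact_force"].round(1))
crop(d,150,130,370,310,3,"w16c")
```

```text
29.8 [ 0.50161322 -0.1630329   0.0182746 ] [-0.72  0.49  2.02  0.99  0.4  -0.02] [ 0.1 -0.1 -0.1]
```

View pics/w16c.png

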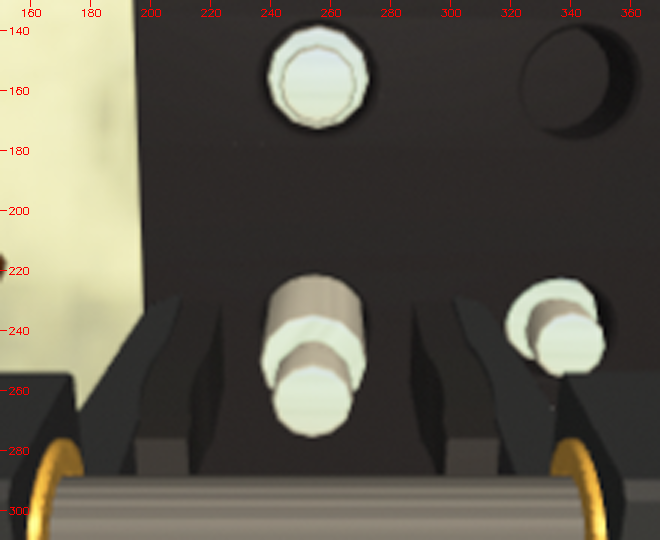

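View pics/s16.png

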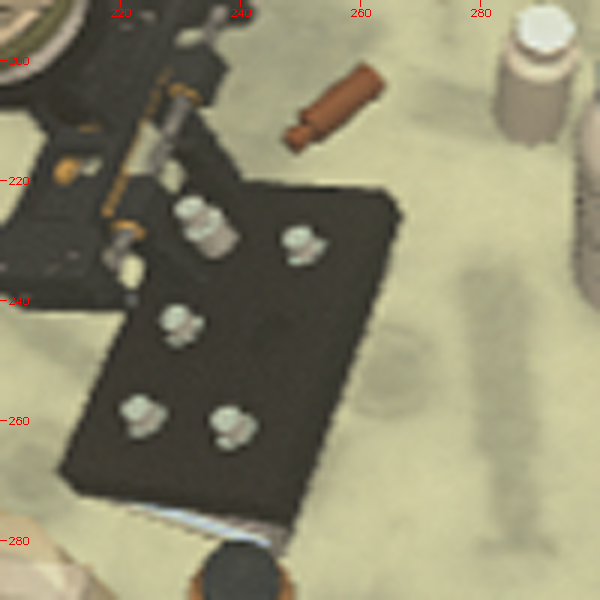

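Request:
{"method": "apply_moves", "body": {"series": [{"travel": [0,0.2,0],"rotation": [0,0,0],"claw": 0.42},{"travel": [0,0.2,0],"rotation": [0,0,0],"claw": 0.42},{"travel": [0,0,0],"rotation": [0,0,0],"claw": 0.42},{"travel": [0,0,0],"rotation": [0,0,0],"claw": 0.1},{"travel": [0,0,0],"rotation": [0,0,0],"claw": 0.1},{"travel": [0,0,0],"rotation": [0,0,0],"claw": 0.1},{"travel": [0,0,0],"rotation": [0,0,0],"claw": 0.1},{"travel": [0,0,0],"rotation": [0,0,0],"claw": 0.1}]}}

```text
clock: 30.8
tool_pos: [0.5035, -0.1631, 0.0151]
eef_rot: [-0.189, -0.682, 0.684, -0.176]
contact_force: [-0.8, 0.0, 1.3]
opening: 0.019
```

Gripped at 19 mm on the body. Lifting along the axis.

Request:
{"method": "apply_moves", "body": {"series": [{"travel": [0,-0.3,0],"rotation": [0,0,0],"claw": 0.1},{"travel": [0,-0.6,0],"rotation": [0,0,0],"claw": 0.1},{"travel": [0,-0.8,0],"rotation": [0,0,0],"claw": 0.1},{"travel": [0,-1.2,0],"rotation": [0,0,0],"claw": 0.1},{"travel": [0,-1.6,0],"rotation": [0,0,0],"claw": 0.1},{"travel": [0,-2,0],"rotation": [0,0,0],"claw": 0.1},{"travel": [0,-1.5,0],"rotation": [0,0,0],"claw": 0.1},{"travel": [0,0,0],"rotation": [0,0,0],"claw": 0.1}]}}

```text
clock: 31.8
tool_pos: [0.4632, -0.1628, 0.0853]
eef_rot: [-0.19, -0.681, 0.685, -0.177]
contact_force: [-0.4, 0.3, -1.3]
opening: 0.0187
```

Run:
```python
from h import *
for i in range(2): d=snap("wrist","w17")
p,r=cmdT();s=manip.get_state();print(s["clock"],p,s["joint_positions"].round(2),s["contact_force"].round(1),s["opening"])
crop(d,150,130,370,310,3,"w17c")
c=np.radians(2.6)
# vertical, flipped: tool z=-balance y
T=tool([0,0,-1],[np.sin(c),-np.cos(c),0])
A,p,r=plan(p,r,[.48,-.10,.20],tool([0,0,-1],[0,-1,0]),8,dec=1);show(A)
A,p,r=plan(p,r,[.537,.223,.17],T,8,dec=1);show(A)
```

```text
31.9 [ 0.46339458 -0.16258172  0.08428169] [-0.79  0.3   2.03  0.74  0.55  0.21] [ 0.4  0.4 -0.9] 0.01845092013886432
[-0.9, -1.2, -0.8] [-0.0, -0.002, -0.065]
[-0.8, -1.2, -0.8] [-0.001, -0.003, -0.066]
[-0.7, -1.2, -0.8] [-0.0, -0.002, -0.065]
[-0.7, -1.3, -0.7] [-0.001, -0.002, -0.066]
[-0.6, -1.4, -0.8] [-0.0, -0.003, -0.065]
[-0.4, -1.4, -0.8] [-0.001, -0.002, -0.065]
[-0.4, -1.4, -0.8] [0.0, -0.002, -0.066]
[-0.3, -1.4, -0.8] [-0.0, -0.003, -0.065]
[-0.7, 0.4, -4.0] [-0.0, -0.006, -0.0]
[-0.8, 0.3, -4.1] [-0.0, -0.005, -0.0]
[-0.7, 0.4, -4.0] [-0.0, -0.006, -0.0]
[-0.8, 0.4, -4.0] [-0.0, -0.006, -0.0]
[-0.8, 0.4, -4.0] [-0.0, -0.005, -0.0]
[-0.8, 0.3, -4.0] [-0.0, -0.006, -0.0]
[-0.9, 0.4, -4.1] [-0.0, -0.006, -0.0]
[-0.9, 0.4, -4.0] [-0.0, -0.005, -0.0]
```

View pics/w17c.png

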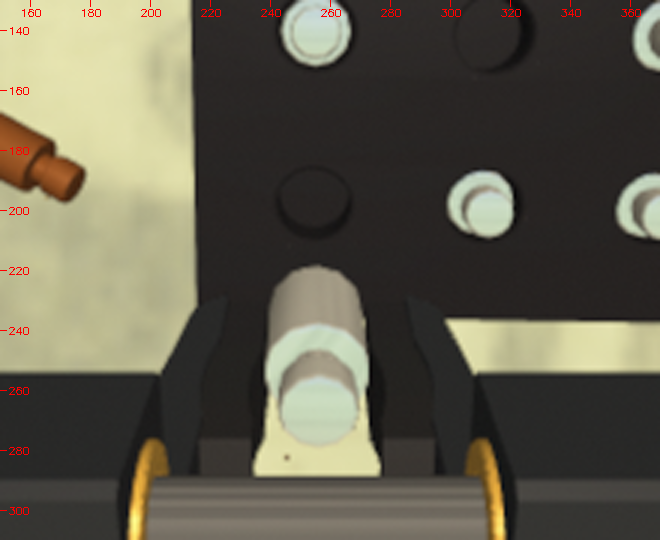

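Request:
{"method": "apply_moves", "body": {"series": [{"travel": [-0.9,-1.2,-0.8],"rotation": [0,-0.002,-0.065],"claw": 0.1},{"travel": [-0.8,-1.2,-0.8],"rotation": [-0.001,-0.003,-0.066],"claw": 0.1},{"travel": [-0.7,-1.2,-0.8],"rotation": [0,-0.002,-0.065],"claw": 0.1},{"travel": [-0.7,-1.3,-0.7],"rotation": [-0.001,-0.002,-0.066],"claw": 0.1},{"travel": [-0.6,-1.4,-0.8],"rotation": [0,-0.003,-0.065],"claw": 0.1},{"travel": [-0.4,-1.4,-0.8],"rotation": [-0.001,-0.002,-0.065],"claw": 0.1},{"travel": [-0.4,-1.4,-0.8],"rotation": [0,-0.002,-0.066],"claw": 0.1},{"travel": [-0.3,-1.4,-0.8],"rotation": [0,-0.003,-0.065],"claw": 0.1}]}}

```text
clock: 32.9
tool_pos: [0.4799, -0.0992, 0.1997]
eef_rot: [-0.001, 0.707, -0.707, -0.001]
contact_force: [0.4, 0.5, -1.2]
opening: 0.0187
```

Request:
{"method": "apply_moves", "body": {"series": [{"travel": [-0.7,0.4,-4.0],"rotation": [0,-0.006,0],"claw": 0.1},{"travel": [-0.8,0.3,-4.1],"rotation": [0,-0.005,0],"claw": 0.1},{"travel": [-0.7,0.4,-4.0],"rotation": [0,-0.006,0],"claw": 0.1},{"travel": [-0.8,0.4,-4.0],"rotation": [0,-0.006,0],"claw": 0.1},{"travel": [-0.8,0.4,-4.0],"rotation": [0,-0.005,0],"claw": 0.1},{"travel": [-0.8,0.3,-4.0],"rotation": [0,-0.006,0],"claw": 0.1},{"travel": [-0.9,0.4,-4.1],"rotation": [0,-0.006,0],"claw": 0.1},{"travel": [-0.9,0.4,-4.0],"rotation": [0,-0.005,0],"claw": 0.1}]}}

```text
clock: 33.9
tool_pos: [0.5372, 0.2253, 0.1687]
eef_rot: [0.017, -0.707, 0.707, -0.016]
contact_force: [0.2, -1.0, -0.5]
opening: 0.019
```

Run:
```python
from h import *
for i in range(2): d=snap("wrist","w18")
sd=snap("side");crop(sd,230,60,350,180,5,"s18")
p,r=cmdT();s=manip.get_state();print(s["clock"],p,s["joint_positions"].round(2),s["contact_force"].round(1),s["opening"])
crop(d,205,200,305,300,6,"w18c")
print("tall",proj(d,[.595,.2255,.124]),proj(d,[.595,.2255,.062]))
for yf in(-.014,-.016,-.018):
  print(yf,"foot near",proj(d,p+r.apply([-.01,yf,0]))[1].round(1),"bodytop near/ctr",[proj(d,p+r.apply([x,yf-.03,0]))[1].round(1) for x in(-.01,0)],"knobtop ctr/near",[proj(d,p+r.apply([x,yf-.044,0]))[1].round(1) for x in(0,-.007)])
```

```text
34.05 [0.53678107 0.22504301 0.16845756] [0.19 0.47 1.27 0.   1.4  1.72] [-0.8 -0.4 -0.3] 0.01881424644744569
tall [262.94347063 130.70624046] [261.22275924 124.93977614]
-0.014 foot near 216.3 bodytop near/ctr [np.float64(238.0), np.float64(254.6)] knobtop ctr/near [np.float64(269.2), np.float64(256.7)]
-0.016 foot near 217.5 bodytop near/ctr [np.float64(239.7), np.float64(256.5)] knobtop ctr/near [np.float64(271.5), np.float64(258.9)]
-0.018 foot near 218.7 bodytop near/ctr [np.float64(241.5), np.float64(258.5)] knobtop ctr/near [np.float64(273.9), np.float64(261.2)]
```

View pics/w18.png

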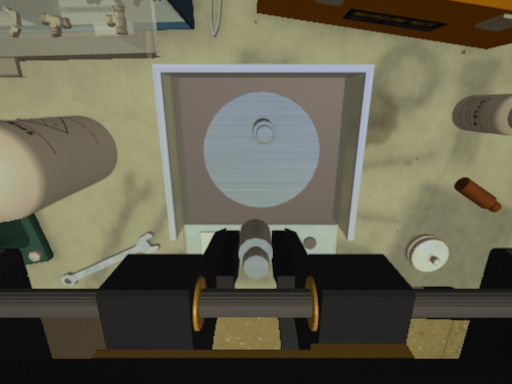

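View pics/w18c.png

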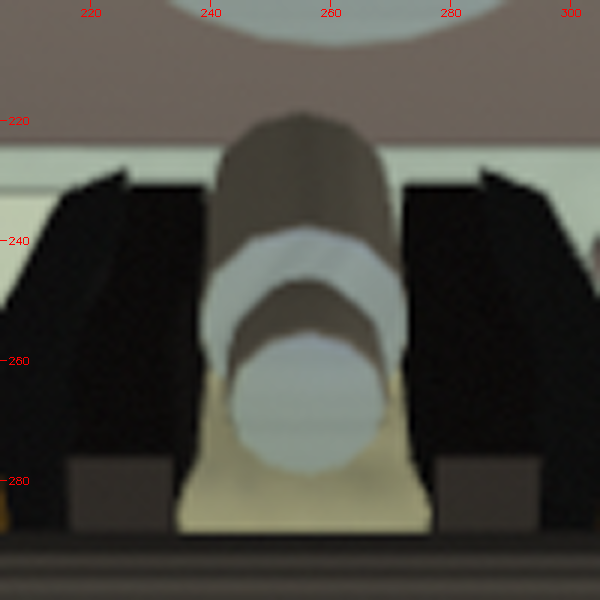

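View pics/s18.png

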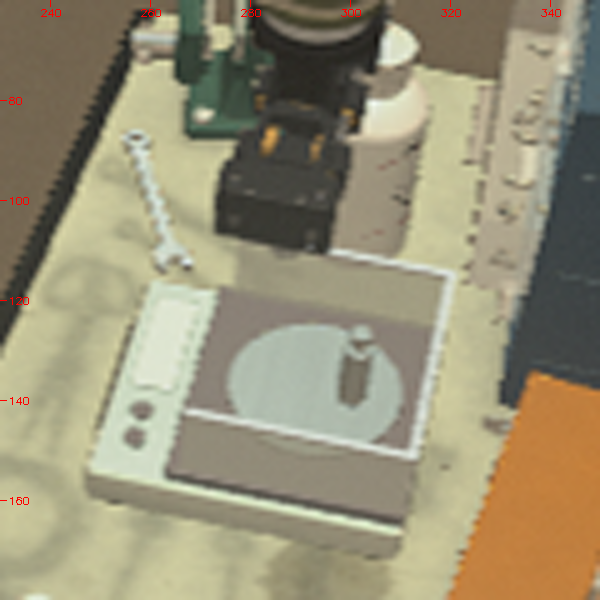

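Request:
{"method": "apply_moves", "body": {"series": [{"travel": [0,0,0],"rotation": [0,0,0.035],"claw": 0.1},{"travel": [0,0,0],"rotation": [0,0,0.035],"claw": 0.1},{"travel": [0.2,3,0],"rotation": [0,0,0],"claw": 0.1},{"travel": [0.2,3,0],"rotation": [0,0,0],"claw": 0.1},{"travel": [0.2,2.7,0],"rotation": [0,0,0],"claw": 0.1},{"travel": [0.1,1.6,0],"rotation": [0,0,0],"claw": 0.1},{"travel": [0,0.8,0],"rotation": [0,0,0],"claw": 0.1},{"travel": [0,0.3,0],"rotation": [0,0,0],"claw": 0.1}]}}

```text
clock: 35.05
tool_pos: [0.5383, 0.2231, 0.0556]
eef_rot: [0.009, 0.707, -0.706, 0.041]
contact_force: [-0.1, 0.1, -0.1]
opening: 0.0185
```

Run:
```python
from h import *
for i in range(2): d=snap("wrist","w19")
p,r=cmdT();s=manip.get_state();print(s["clock"],p,r.as_matrix()[:,1].round(3),s["contact_force"].round(1),s["opening"])
print("foot",p+r.apply([0,-.018,0]))
```

```text
35.15 [0.53839621 0.22331833 0.05599297] [ 0.07   0.003 -0.998] [-0.8 -0.8 -1. ] 0.01873742192588695
foot [0.53712921 0.22326305 0.07394824]
```

View pics/w19.png

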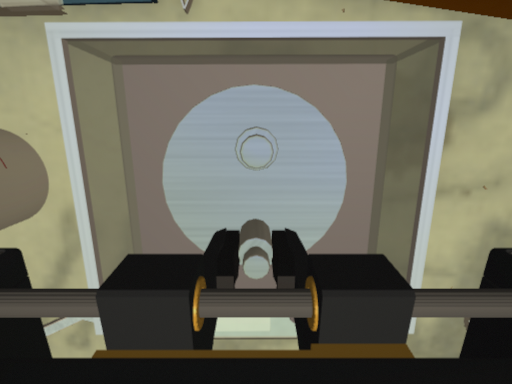

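Request:
{"method": "apply_moves", "body": {"series": [{"travel": [0.05,0.4,0],"rotation": [0,0,0],"claw": 0.1},{"travel": [0,0.3,0],"rotation": [0,0,0],"claw": 0.1},{"travel": [0,0.2,0],"rotation": [0,0,0],"claw": 0.1},{"travel": [0,0.1,0],"rotation": [0,0,0],"claw": 0.1},{"travel": [0,0,0],"rotation": [0,0,0],"claw": 0.1},{"travel": [0,0,0],"rotation": [0,0,0],"claw": 0.1},{"travel": [0,0,0],"rotation": [0,0,0],"claw": 0.1},{"travel": [0,0,0],"rotation": [0,0,0],"claw": 0.1}]}}

```text
clock: 36.15
tool_pos: [0.5395, 0.2239, 0.0494]
eef_rot: [0.01, 0.707, -0.706, 0.043]
contact_force: [-7.6, -2.3, 28.0]
opening: 0.0187
```

Request:
{"method": "apply_moves", "body": {"series": [{"travel": [0,-0.1,0],"rotation": [0,0,0],"claw": 0.1},{"travel": [0,-0.1,0],"rotation": [0,0,0],"claw": 0.1},{"travel": [0,-0.1,0],"rotation": [0,0,0],"claw": 0.1},{"travel": [0,0,0],"rotation": [0,0,0],"claw": 0.1},{"travel": [0,0,0],"rotation": [0,0,0],"claw": 0.1},{"travel": [0,0,0],"rotation": [0,0,0],"claw": 0.1},{"travel": [0,0,0],"rotation": [0,0,0],"claw": 0.1},{"travel": [0,0,0],"rotation": [0,0,0],"claw": 0.1}]}}

```text
clock: 37.15
tool_pos: [0.5389, 0.2238, 0.0496]
eef_rot: [0.009, 0.707, -0.706, 0.042]
contact_force: [0.0, 0.4, 7.4]
opening: 0.0189
```

Run:
```python
from h import *
for i in range(2): d=snap("wrist","w20")
p,r=cmdT();s=manip.get_state();print(s["clock"],p,r.as_matrix()[:,1].round(3),s["contact_force"].round(1),s["ft_torque"].round(2),s["opening"])
sd=snap("side");crop(sd,260,90,330,160,8,"s20");crop(d,205,200,305,300,6,"w20c")
```

```text
37.25 [0.53890208 0.22380785 0.04966231] [ 0.072  0.004 -0.997] [-0.3  0.4  6.6] [0.13 0.07 0.02] 0.018946982105877058
```

View pics/w20c.png

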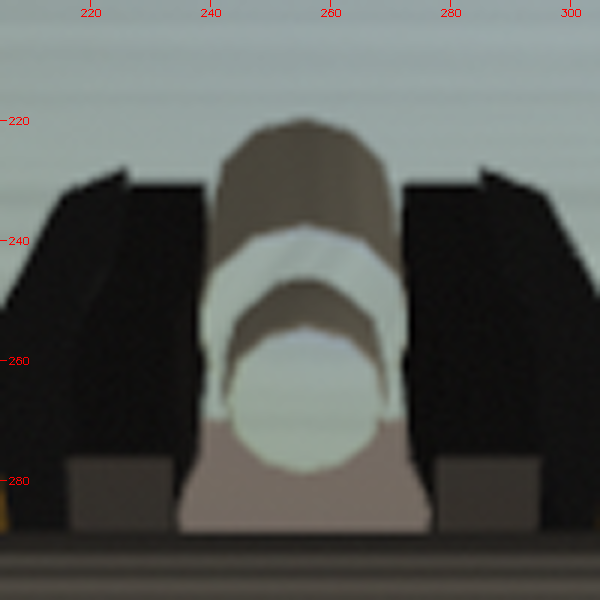

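View pics/s20.png

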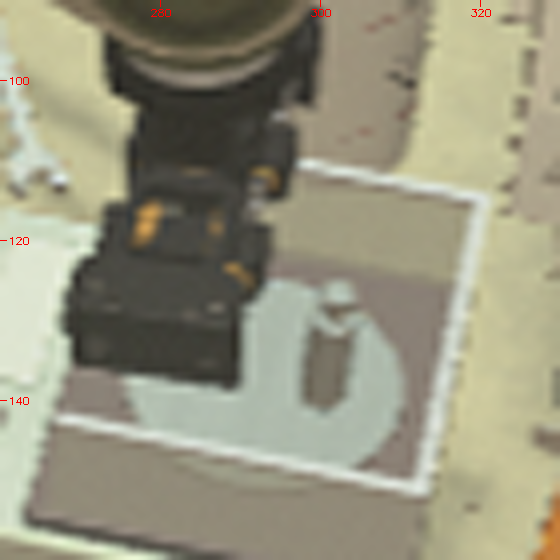

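Request:
{"method": "apply_moves", "body": {"series": [{"travel": [0,0,0],"rotation": [0,0,0],"claw": 0.22},{"travel": [0,0,0],"rotation": [0,0,0],"claw": 0.26},{"travel": [0,0,0],"rotation": [0,0,0],"claw": 0.35},{"travel": [0,0,0],"rotation": [0,0,0],"claw": 0.5},{"travel": [0,0,0],"rotation": [0,0,0],"claw": 0.5},{"travel": [0,-0.5,0],"rotation": [0,0,0],"claw": 0.5},{"travel": [0,-1.5,0],"rotation": [0,0,0],"claw": 0.5},{"travel": [0,-3,0],"rotation": [0,0,0],"claw": 0.5}]}}

```text
clock: 38.3
tool_pos: [0.5342, 0.2233, 0.0994]
eef_rot: [0.008, 0.707, -0.706, 0.04]
contact_force: [-0.3, -0.2, 0.5]
opening: 0.044
```

Request:
{"method": "apply_moves", "body": {"series": [{"travel": [0,-5,0],"rotation": [0,0,0],"claw": 0.5},{"travel": [0,-6,0],"rotation": [0,0,0],"claw": 0.5},{"travel": [3,-3,0],"rotation": [0,0,0],"claw": 0.5},{"travel": [5,0,0],"rotation": [0,0,0],"claw": 0.5},{"travel": [4,0,1],"rotation": [0,0,0],"claw": 0.5},{"travel": [0,0,0],"rotation": [0,0,0],"claw": 0.5},{"travel": [0,0,0],"rotation": [0,0,0],"claw": 0.5},{"travel": [0,0,0],"rotation": [0,0,0],"claw": 0.5}]}}

```text
clock: 39.3
tool_pos: [0.4067, 0.2077, 0.23]
eef_rot: [0.009, 0.707, -0.706, 0.041]
contact_force: [0.1, 0.3, 0.5]
opening: 0.0437
```

Run:
```python
from h import *
for i in range(2): d=snap("wrist","w21")
p,r=cmdT();s=manip.get_state();print(s["clock"],p,s["contact_force"].round(1),s["opening"])
sd=snap("side","s21");crop(sd,200,90,340,290,3,"s21c")
```

```text
39.4 [0.40643324 0.20762017 0.22974881] [-0.5 -0.2  0.4] 0.04375425958716569
```

View pics/w21.png

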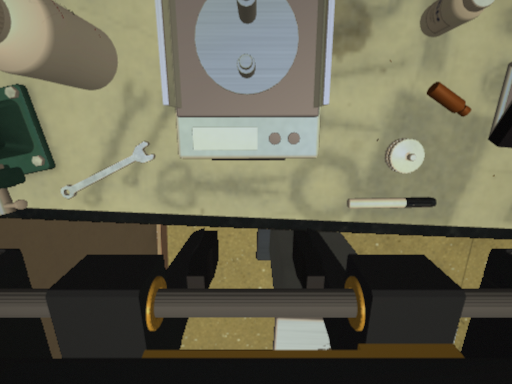

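View pics/s21c.png

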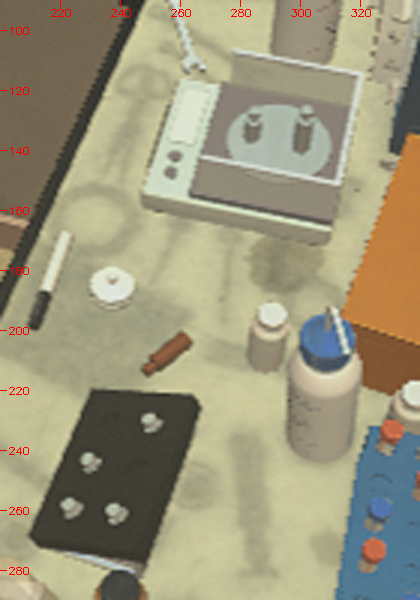

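Both weights stand upright on the pan, medium at side pixel (284,130) and tall at (302,133), with a clear gap. The filter is on the bench at (237,185), spigot up. The four short weights are in their pockets, the bottles haven't moved, and the arm is clear. Handing in.

Run:
```python
from rig import manip
print(manip.hand_in(), manip.get_state()["clock"])
```

```text
the job is handed in; nothing more can be done
the job is handed in; nothing more can be done
```

The job is done and handed in at about 39.5 s of the 72 s allowed. I moved the filter from the pan to the bench with its spigot still up. I then took the tall weight and the medium weight from the tray, in that order, and stood both on the pan about 55–60 mm apart.

**Last checks:** the final side and wrist pictures show both weights upright on the pan and not touching. The four short weights are still in their pockets, and the filter and bottles are where they should be. The arm was clear and the force reading was close to zero.

**What disagreed or went wrong:**
- **Tool offset:** the real fingertips sit about 30 mm behind the reported TCP. My first filter grasp closed on air because of this; I measured the offset in two cameras and corrected for it.
- **Joint limit:** joint 6 read -2.878 against its -2.88 limit during the tall weight's grasp. I turned the gripper half round for the medium weight to avoid that.
- **Force:** the medium weight reached the pan about 5 mm earlier than I had estimated, giving a short 28 N push. I backed off to about 7 N before releasing it.

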